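# Clear short blocks from under the outfeed guard of the feed press

## Robot

A 7-joint arm with a two-finger parallel gripper is mounted at the origin on the work surface; the furniture and walls round the work are solid. World frame = base frame: x ahead of the robot, y to its left, z up, the work surface at z = 0. Lengths are in m, angles in rad, forces in N, time in s.
With the tool pointing down it reaches from about 0.425 to 0.875 m from the base axis. Payload 4.7 kg.
Tool frame: the origin (TCP) lies on the mounting face of the last link; the fingertips stand 173 mm ahead of it and the grasp point (between the pads) lies 155 mm ahead of it (ctrl.grip_point_offset is the distance from the TCP to the grasp point, in m); z points along the fingers, y is the direction in which the jaws open and shut (so a half turn about z gives the same grasp; the last joint's range is limited). The gripper opens to 85 mm and grips with 20 to 120 N. Pads are 22 mm wide; open, the fingers measure 114 mm over their backs; the gripper's body (76 mm by 85 mm) begins 54 mm behind the grasp point. The pads swing forward as they close: fully open they stand 13 mm farther back than shut.
Start: joints at [-1.167, 0.321, -0.07, 1.45, 0.023, 1.371, -0.057], TCP at [0.247, 0.601, 0.405] pointing down, gripper open.
Joint ranges: [-2.86, 2.86], [-0.3, 2.09], [-1.38, 1.24], [0.06, 2.45], [-1.56, 4.7], [0.09, 2.05], [-2.69, 2.69]. Speed limits (rad/s): [2.57, 2.57, 3.14, 3.14, 3.14, 3.14, 3.14].

## Interface

Orientations are given as a unit quaternion [w, x, y, z].
In Python, from bench import telemetry, optics, job, ctrl gives the robot as it stands.
- The arm moves only by the shell command python3 -m handwheel 'ROWS' [FORCE]. ROWS is JSON, a list of rows, each a list of 3 entries, a list of its own where there are three numbers: the shift along the tool's x, y, z in mm, then the turn about the tool's z in degrees, then the closure, from 0 (fully open) to 1 (shut). A call has 1 to 5 rows; each row shifts and turns the commanded pose from where the row before left it, along the tool's axes as they then stand; what a row does not reach is not made up. A row lasts 1/12 s, in which the tool goes at most 41.7 mm and 7.16 degrees, less where a joint would pass 70% of its speed; a pose out of reach is approached as far as the arm can. A call with a gripper value outside its range is refused whole. The fingers move at their own pace and stop on an object; FORCE is the grip in N (left out, the last holds). Time passes only in rows, so rows that do not move let the fingers close. It gives the time, the measured TCP pose, the force and the opening at its end, in the units of the state.
- telemetry.sense(): the state, without advancing time (a new reading comes with each control period).
- optics.snapshot(name): name is "scene" or "top" or "wrist"; returns the picture (384x512x3 uint8, red, green, blue); there is no depth.
- optics.camera_params(name): a dict with "intrinsics" (3x3 intrinsics, pixels), "T" (4x4, takes a point from camera to world coordinates). Camera axes: x right, y up, looking along -z (the intrinsics and any distortion apply to the point x, -y, -z); pixel columns grow to the right and rows downward; lengths in m; the calibration is good to about 2 mm. A picture is of the moment at which its call begins: read the wrist's pose just before it. camera_params takes no time and is no camera call; for the wrist camera it gives the pose at the moment of the call.
- job.job_done(): hands the job in, once; it reports no verdict.
The state is a dict: "time": time; "q": joint angles; "joint_velocities": joint speeds; "joint_efforts": joint torques, N m; "ee_pos": TCP position; "eef_rot": TCP orientation; "force": force on the tool from outside, world axes, zero at the start; "moment": the same for the moment, N m; "width": finger opening in m.
Only numpy, scipy, OpenCV 4.12 (cv2) and the standard library are available. Lean on these libraries where they do the work, as an engineer would, in place of code of your own. Each camera call takes 0.05 s, during which the arm holds its last target.

## Task

Short blocks have shot under the guard behind the feed press. Press the emergency stop so that it stays in, then with the long-handled scoop pull every block out from under the guard into the reject tray in front of it, without striking the guard and without the scoop ever going under it while the stop is out. Put the scoop back on its rest on top of the guard, and only then turn the stop's red cap to let it spring out again; leave the glue pot alone.

Things in the scene. Friction and masses are not known exactly. Their poses are not given: they have to be found in the camera images.
- shelf: Fixed steel outfeed shelf behind the machine, a plate 246 mm deep and 332 mm wide, its top 34 mm above the bed. Origin: middle of its front edge (nearest the robot), at bed level. x points from the front edge to the back, away from the robot, y to the left, z up; the plate runs from x = 0 to 246 mm.
- guard: Fixed yellow sheet guard on the shelf, same origin and axes as the shelf. Flat roof from x = 30 to 243 mm, underside 146 mm and top 149 mm above the bed (112 mm clear over the shelf). Side walls with inner faces at y = +-158 mm, back wall with its inner face at x = 240 mm; the front is open.
- tray: Fixed aluminium reject tray on the bed right in front of the shelf's edge, open on top and towards the shelf. Origin: centre of its floor's underside (its top 8 mm up); axes as the shelf. Inside x -77 to +80 mm, y +-162 mm; near and side walls 45 mm high. The shelf stands 26 mm above its floor, so blocks pulled over the shelf's edge drop into it.
- rest: Fixed dark rest for the scoop on the guard's roof: two saddles at x = 0 and 130 mm, each a flat seat 62 mm above the roof between two prongs 26 mm apart and 12 mm higher. Origin: under the front saddle on the roof's top; x away from the robot, z up. The scoop belongs level with its shank in both seats: its origin then at x = -77, y = 0, z = 121 mm here (x may be 25 mm either way).
- scoop: Long-handled pull scoop, 190 g, on the rest at the start. Origin: the place to grip it (firmly), in the middle of its level wooden handle (22 mm wide, 26 high, from x = -108 to +32 mm). x points from handle to blade, z up. The middle of the blade's lower edge lies at x = +247, z = -115 mm. Held level it works with that edge down on the shelf. Centre of mass at x = +114, z = -48 mm.
- scoop_shank (a point): Point on the scoop's axis at x = +107, z = -55 mm of its frame: middle of its flat steel shank (16 mm wide, 8 thick), which runs from the blade back to x = +40 mm and there cranks up steeply to the handle. The blade is upright, 70 mm wide, 56 high, 3 thick, with a cheek at either side that reaches 10 mm from it towards the handle (64 mm between them), so it pulls things towards the handle; shank top 64 mm over the lower edge.
- block_a: Short dark wooden block with a white end, 45 x 122 x 26 mm, about 90 g, lying flat on the shelf under the guard, roughly along the shelf's x. Origin: centre of its underside; its y axis runs along its length, z up. Three or all of the four blocks are present.
- block_b: Short pale wooden block, 60 x 133 x 26 mm, about 130 g, lying flat on the shelf under the guard, roughly along the shelf's x. Origin: centre of its underside; its y axis runs along its length, z up. Three or all of the four blocks are present.
- block_c: Short dark wooden block with a white end, 45 x 122 x 26 mm, about 90 g, lying flat on the shelf under the guard, roughly along the shelf's x. Origin: centre of its underside; its y axis runs along its length, z up. Three or all of the four blocks are present.
- block_d: Short dark wooden block with a white end, 45 x 122 x 26 mm, about 90 g, lying flat on the shelf under the guard, roughly along the shelf's x. Origin: centre of its underside; its y axis runs along its length, z up. Three or all of the four blocks are present.
- estop: Emergency stop station fixed to the bed: yellow box 72 x 72 mm, top 48 mm high, with a red mushroom cap of 40 mm diameter on top. Origin: centre of its underside; z up.
- estop_top (a point): Middle of the top of the red cap: 86 mm above the bed when out, 77 mm when latched in. The cap's gripping rim reaches from 4 to 20 mm below this point; a black collar of 34 mm diameter stands 6 mm above the box under it.
- estop_push (a joint): How far the red cap is pushed in (m): 0 out, 0.010 fully in. It needs about 10 N straight down; past half way it snaps in and stays latched at 0.008 to 0.009. It springs out when the cap is turned.
- estop_cap (a joint): Turn of the red cap (rad), clockwise seen from above, 0 to 0.9, spring returned to 0 (weak, under 0.05 N m). When the stop is latched in, a turn of about 0.4 or more frees it and it springs out as soon as the cap is let go.
- glue_pot: Tin glue pot with its lid shut, about 87 mm across and 79 mm high, loose bystander. Origin: centre of its underside.

How it is judged:
On the way, in this order (a step that is already met when the one before it is completed fails the run):
1. the emergency stop is pressed in and stays in with the hand off it (value of joint estop_push above 0.006 m and contact force between the fingers and estop below 0.3 N), for 0.2 s.
2. every block lies in the reject tray, the stop still in (x of block_a in the frame of tray between -0.078 and 0.07 m and y of block_a in the frame of tray between -0.162 and 0.162 m and z of each of block_a, block_b, block_c, block_d in the frame of tray below 0.06 m and x of block_b in the frame of tray between -0.078 and 0.07 m and y of block_b in the frame of tray between -0.162 and 0.162 m and x of block_c in the frame of tray between -0.078 and 0.07 m and y of block_c in the frame of tray between -0.162 and 0.162 m and x of block_d in the frame of tray between -0.078 and 0.07 m and y of block_d in the frame of tray between -0.162 and 0.162 m and value of joint estop_push above 0.006 m), for 0.2 s.
3. the scoop lies back on its rest, let go, the stop still in (x of scoop in the frame of rest between -0.102 and -0.052 m and y of scoop in the frame of rest between -0.015 and 0.015 m and z of scoop in the frame of rest between 0.115 and 0.127 m and angle between scoop's own z axis and vertical below 0.1 rad and angle between the x axis of scoop and the x axis of rest, either way round below 0.12 rad and contact force between the fingers and scoop below 0.2 N and linear speed of scoop below 0.02 m/s and value of joint estop_push above 0.006 m), for 0.2 s.
At the end, for the whole second after the job is handed in: Every block lies in the reject tray (centre between its walls, 11 mm or more clear of the shelf's edge, under 60 mm above the tray's underside); the scoop lies level in both saddles, let go, within 25 mm along and 15 mm across of its place; the stop's cap is fully out (under 2 mm) (x of block_a in the frame of tray between -0.078 and 0.07 m and y of block_a in the frame of tray between -0.162 and 0.162 m and z of each of block_a, block_b, block_c, block_d in the frame of tray below 0.06 m and x of block_b in the frame of tray between -0.078 and 0.07 m and y of block_b in the frame of tray between -0.162 and 0.162 m and x of block_c in the frame of tray between -0.078 and 0.07 m and y of block_c in the frame of tray between -0.162 and 0.162 m and x of block_d in the frame of tray between -0.078 and 0.07 m and y of block_d in the frame of tray between -0.162 and 0.162 m and x of scoop in the frame of rest between -0.102 and -0.052 m and y of scoop in the frame of rest between -0.015 and 0.015 m and z of scoop in the frame of rest between 0.115 and 0.127 m and angle between scoop's own z axis and vertical below 0.1 rad and angle between the x axis of scoop and the x axis of rest, either way round below 0.12 rad and contact force between the fingers and scoop below 0.2 N and linear speed of scoop below 0.02 m/s and value of joint estop_push below 0.002 m); the robot touches nothing.
It fails at once if the scoop, the hand or the arm strikes the guard (over 6 N) (contact force between any of scoop, the fingers, the arm and guard above 6 N).
It fails at once if the scoop's blade is under the guard while the stop is out (x of scoop in the frame of shelf above -0.212 m and z of scoop in the frame of shelf below 0.235 m and value of joint estop_push below 0.004 m).
It fails at once if the glue pot is shoved aside (over 30 mm) (distance of glue_pot from where it was at the start of the episode above 0.03 m).
Of block_a, block_b, block_c, block_d only 3 to 4 are there at a start; the rules pass over those that are not, and their reading is None.
At some moment in a run one of block_a, block_b, block_c, block_d may be knocked a few centimetres aside while the robot is not near it.
It also fails if it takes over 200 s, if anything falls off the work surface, if the arm or the gripper's body presses on something with over 40 N, if the wrist force passes 120 N, or if a joint passes its speed limit or range.

## Working session

There is one attempt and no reset: what is moved stays moved. The work goes in short steps, Python scripts to look and compute and a shell command to move; the robot and the scene stay as the last step left them, time stands still between calls to the robot, and variables do not carry over. Pictures are saved under pics/ and viewed, and the job is handed in when it is done.

```bash
ls -la; mkdir -p pics
cat > h.py <<'E'
import numpy as np, cv2
from bench import telemetry, optics, job, ctrl
from scipy.spatial.transform import Rotation as R
def save(name,fn):
    im=optics.snapshot(name); cv2.imwrite(fn,cv2.cvtColor(im,cv2.COLOR_RGB2BGR)); return im
def rot(q): return R.from_quat([q[1],q[2],q[3],q[0]])
E
python3 - <<'E'
from h import *
s=telemetry.sense()
for k,v in s.items(): print(k,np.round(v,4))
for n in ['scene','top','wrist']:
    p=optics.camera_params(n); print(n,p)
    save(n,f'pics/{n}0.png')
print(ctrl.grip_point_offset, dir(ctrl))
E
```

```text
total 12
drwxr-xr-x  3 agent agent 4096 Dec  7 15:09 .
drwxr-xr-x 23 root  root  4096 Dec  7 15:09 ..
drwxr-xr-x  2 agent agent 4096 Dec  7 15:09 pics
time 0.0
q [-1.1669  0.3218 -0.0701  1.4517  0.0226  1.3708 -0.0569]
joint_velocities [-0.      0.0015 -0.0007 -0.001  -0.0001 -0.0015  0.    ]
joint_efforts [ 3.00000e-04 -4.93595e+01 -3.82400e-01 -3.14331e+01  1.29000e-02
  1.13000e-02  0.00000e+00]
ee_pos [0.247  0.601  0.4036]
eef_rot [-1.000e-04  1.936e-01  9.811e-01 -1.000e-03]
force [ 0.5216 -0.6073 -0.1615]
moment [-0.0249  0.0069  0.0759]
width 0.0852
scene {'intrinsics': array([[421.47366619,   0.        , 254.58984445],
       [  0.        , 421.47366619, 188.09251979],
       [  0.        ,   0.        ,   1.        ]]), 'T': array([[ 0.1961548 ,  0.79283741, -0.57700272,  0.05521726],
       [-0.98055696,  0.15523784, -0.12003857,  0.02183116],
       [-0.00559841,  0.58933017,  0.80787289,  0.91189509],
       [ 0.        ,  0.        ,  0.        ,  1.        ]])}
top {'intrinsics': array([[370.19642645,   0.        , 261.00706479],
       [  0.        , 370.19642645, 18
[... 447 characters left out ...]
[  0.        ,   0.        ,   1.        ]]), 'T': array([[ 0.3811332 , -0.89281283, -0.24004737,  0.18547696],
       [ 0.92451863,  0.36759236,  0.10070334,  0.62485251],
       [-0.00166965, -0.26030965,  0.96552374,  0.37220834],
       [ 0.        ,  0.        ,  0.        ,  1.        ]])}
0.1547 ['Unreachable', '__class__', '__delattr__', '__dict__', '__dir__', '__doc__', '__eq__', '__format__', '__ge__', '__getattribute__', '__getstate__', '__gt__', '__hash__', '__init__', '__init_subclass__', '__le__', '__lt__', '__module__', '__ne__', '__new__', '__reduce__', '__reduce_ex__', '__repr__', '__setattr__', '__sizeof__', '__str__', '__subclasshook__', '__weakref__', 'grip_point_offset']
```

View pics/scene0.png

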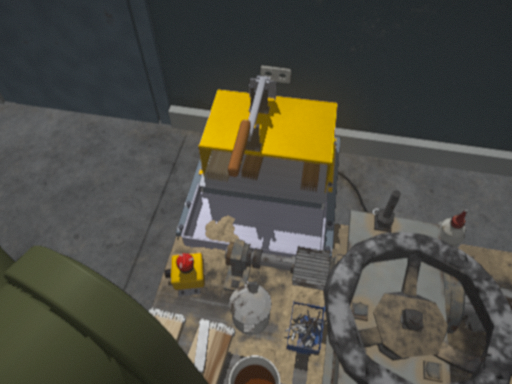

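View pics/top0.png

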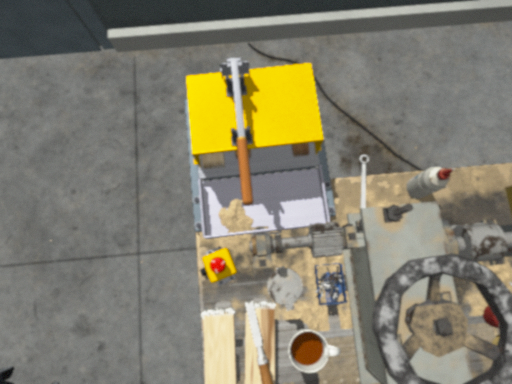

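View pics/wrist0.png

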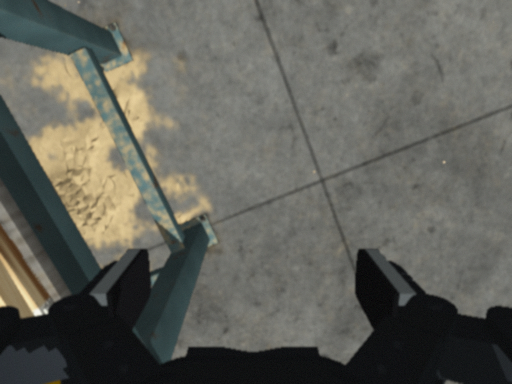

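```bash
cat >> h.py <<'E'
def crop(src,x0,y0,x1,y1,k,dst):
    im=cv2.imread(src)[y0:y1,x0:x1]; im=cv2.resize(im,None,fx=k,fy=k,interpolation=cv2.INTER_CUBIC)
    st=20
    for u in range((x0//st+1)*st,x1,st):
        cv2.line(im,((u-x0)*k,0),((u-x0)*k,6),(0,0,255),1); cv2.putText(im,str(u),((u-x0)*k+2,12),0,0.35,(0,0,255),1)
    for v in range((y0//st+1)*st,y1,st):
        cv2.line(im,(0,(v-y0)*k),(6,(v-y0)*k),(0,0,255),1); cv2.putText(im,str(v),(8,(v-y0)*k+4),0,0.35,(0,0,255),1)
    cv2.imwrite(dst,im)
def ray(P,u,v):
    K=P['intrinsics'];T=np.array(P['T'])
    d=np.array([(u-K[0,2])/K[0,0],-(v-K[1,2])/K[1,1],-1.]); d=T[:3,:3]@d
    return T[:3,3],d/np.linalg.norm(d)
def tri(obs):
    A=np.zeros((3,3));b=np.zeros(3)
    for P,u,v in obs:
        o,d=ray(P,u,v);M=np.eye(3)-np.outer(d,d);A+=M;b+=M@o
    x=np.linalg.solve(A,b)
    res=[np.linalg.norm((np.eye(3)-np.outer(d,d))@(x-o)) for o,d in (ray(*q) for q in obs)]
    return x,max(res)
def atz(P,u,v,z):
    o,d=ray(P,u,v); return o+d*(z-o[2])/d[2]
def proj(P,X):
    K=P['intrinsics'];T=np.array(P['T']);p=T[:3,:3].T@(np.asarray(X)-T[:3,3])
    return np.array([K[0,2]+K[0,0]*p[0]/-p[2],K[1,2]-K[1,1]*p[1]/-p[2]])
E
python3 -c "
from h import *
crop('pics/scene0.png',150,55,350,205,4,'pics/s1.png')
crop('pics/scene0.png',150,180,350,330,4,'pics/s2.png')
crop('pics/top0.png',170,45,350,180,4,'pics/t1.png')
crop('pics/top0.png',170,160,350,300,4,'pics/t2.png')
"
```

```text
(no output)
```

View pics/s1.png

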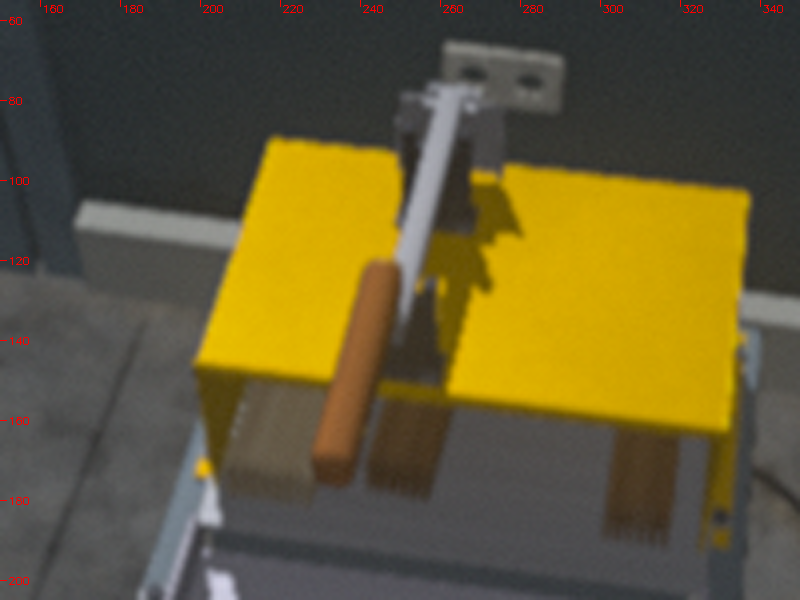

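View pics/s2.png

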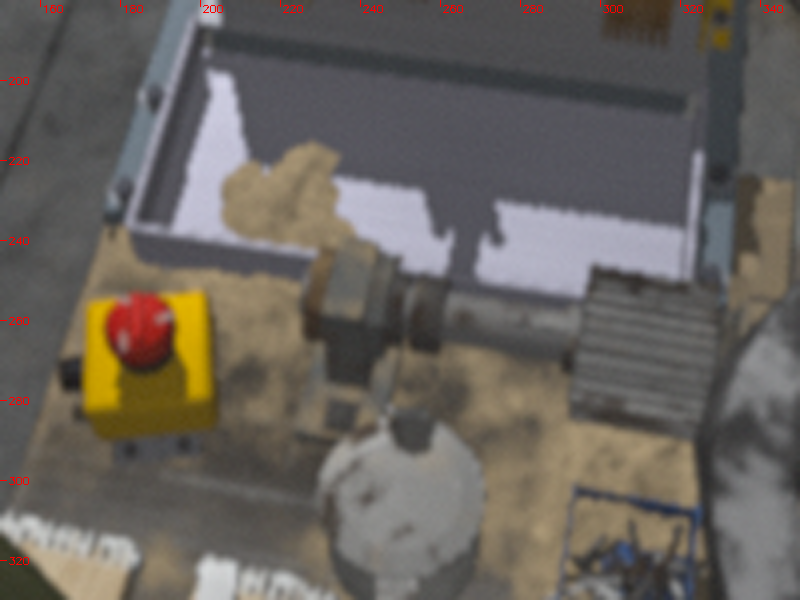

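View pics/t1.png

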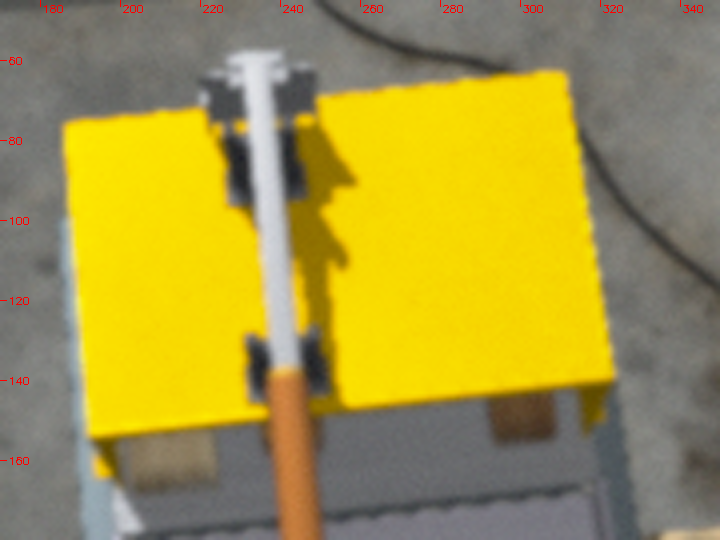

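View pics/t2.png

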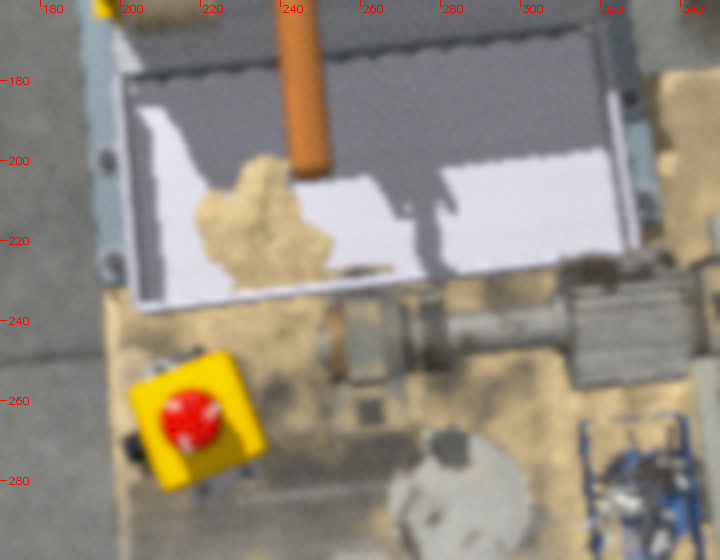

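```bash
cat > m1.py <<'E'
from h import *
S=optics.camera_params('scene');T=optics.camera_params('top')
pts={'gFL':((199,145.5),(192.5,154)),'gFR':((331.5,163),(323,140.5)),'gBL':((217.5,90),(186,76)),'gBR':((336.5,102.5),(311,62.5)),
'estop':((184.5,259.5),(217,264)), 'trayFLtop':((183.5,235.5),(203.5,237)),'handle_end':((233,174),(247.5,203)),'handlefrontR':((249,121),(244,137.5)),'blade_top mid':((263,78),(233,60))}
for k,(a,b) in pts.items():
    x,r=tri([(S,*a),(T,*b)]); print(k,np.round(x*1000,1),'res',round(r*1000,1))
E
python3 m1.py
```

```text
gFL [694.6 290.6 154.6] res 0.3
gFR [699.7 -26.1 156. ] res 0.6
gBL [905.5 298.3 146.4] res 0.5
gBR [910.9 -21.7 152.3] res 0.6
estop [432.3 258.   78. ] res 0.0
trayFLtop [505.  289.5  46.9] res 2.3
handle_end [544.7 166.9 261.9] res 0.3
handlefrontR [681.3 162.7 273.9] res 0.1
blade_top mid [901.2 173.5 209.7] res 0.2
```

```bash
cat > m2.py <<'E'
from h import *
S=optics.camera_params('scene');T=optics.camera_params('top')
pts={'wheelTop':((410,240),(434,260)),'wheelhub':((411,319),(437,318)),'wheelleft':((329,300),(378,315)),'gearboxtopL':((232,242),(258,236)),'motorTL':((298,248),(313,225)),'motorBR':((326,287),(343,255)),'greyknob':((253,285),(282,271)),'tinblueTL':((293,303),(316,265)),'mug':((253,376),(308,350)),
'bB front L low':((206,173),(203,166)),'bB frontR':((226,180),(222.5,163.5)),'bM front L':((242,175.5),(236,0)),'bR front L':((300.5,188),(293,155)),'bR frontR':((317,190),(308.5,153.5)),'trayBL':((199,187),(201,179)),'trayFR':((323,251),(324,225)),'leverknob':((392,196),(400,211))}
for k,(a,b) in pts.items():
    x,r=tri([(S,*a),(T,*b)]) if b[1] else (atz(S,*a,0.034),0); print(k,np.round(x*1000,1),'res',round(r*1000,1), np.round(atz(S,*a,.034)*1000), np.round(atz(T,*b,.034)*1000))
E
python3 m2.py
```

```text
wheelTop [ 399.  -141.9  363.3] res 1.7 [ 604. -237.   34.] [ 392. -296.   34.]
wheelhub [ 297.9 -153.3  314.1] res 0.7 [ 412. -236.   34.] [ 251. -276.   34.]
wheelleft [309.4 -43.8 307. ] res 7.0 [420. -64.  34.] [ 272. -130.   34.]
gearboxtopL [487.6 157.3  95.6] res 6.2 [518. 174.  34.] [495. 152.  34.]
motorTL [504.1  16.   87.8] res 3.2 [532.  19.  34.] [510.   5.  34.]
motorBR [425.3 -50.8  86.3] res 0.8 [448. -55.  34.] [426. -63.  34.]
greyknob [401.4 100.1  82.3] res 0.9 [422. 104.  34.] [400.  98.  34.]
tinblueTL [406.6   8.9  15.1] res 2.3 [398.  11.  34.] [407.  10.  34.]
mug [222.3  62.3 109.9] res 0.4 [238.  67.  34.] [206.  54.  34.]
bB front L low [691.5 281.6  53.9] res 0.7 [706. 288.  34.] [698. 284.  34.]
bB frontR [702.9 232.5  21.8] res 1.3 [694. 231.  34.] [700. 230.  34.]
bM front L [716.1 192.9  34. ] res 0 [716. 193.  34.] [1208.  154.   34.]
bR front L [706.9  36.1  31.8] res 0.2 [705.  36.  34.] [706.  36.  34.]
bR frontR [706.4  -6.3  35.1] res 0.2 [707.  -6.  34.] [707.  -7.  34.]
trayBL [662.3 293.8  28.7] res 2.0 [658. 294.  34.] [662. 291.  34.]
trayFR [505.9 -25.8  81.3] res 10.4 [535. -39.  34.] [508. -24.  34.]
leverknob [ 492.5 -115.9  335.7] res 4.5 [ 725. -195.   34.] [ 526. -230.   34.]
```

```bash
python3 -m handwheel '[[[0,0,0],-6,1],[[0,0,0],-6,1],[[0,0,0],-6,1],[[0,0,0],-5,1]]' 100
cat > st.py <<'E'
from h import *
s=telemetry.sense();M=rot(s['eef_rot']).as_matrix()
print('t',round(s['time'],2),'tcp',np.round(np.array(s['ee_pos'])*1000,1),'xang',round(np.degrees(np.arctan2(M[1,0],M[0,0])),2),'zax',np.round(M[:,2],4),'w',round(s['width']*1000,1),'F',np.round(s['force'],1),'M',np.round(s['moment'],2))
E
python3 st.py
```

```text
time: 0.48
ee_pos: [0.247, 0.6012, 0.4042]
eef_rot: [-0.0, -0.008, 1.0, -0.0]
force: [0.2, -0.2, -0.8]
width: 0.039
t 0.48 tcp [247.  601.2 404.2] xang -179.04 zax [-3.e-04 -8.e-04 -1.e+00] w 39.0 F [ 0.2 -0.2 -0.8] M [ 0.02 -0.03  0.  ]
```

```bash
python3 -m handwheel '[[[-18,-36,0],0,1],[[-18,-36,0],0,1],[[-18,-36,0],0,1],[[-18,-36,0],0,1],[[-18,-36,0],0,1]]' >/dev/null; python3 -m handwheel '[[[-18,-36,0],0,1],[[-18,-36,0],0,1],[[-18,-36,0],0,1],[[-18,-36,0],0,1],[[0,0,0],0,1]]'; python3 st.py; python3 -c "
from h import *
save('wrist','pics/w1.png')
print(optics.camera_params('wrist'))
"
```

```text
time: 1.32
ee_pos: [0.417, 0.2708, 0.4049]
eef_rot: [0.001, 0.001, 1.0, -0.002]
force: [0.8, -1.5, -0.5]
width: -0.0001
t 1.32 tcp [417.  270.8 404.9] xang 179.93 zax [ 0.0021 -0.0035 -1.    ] w -0.1 F [ 0.8 -1.5 -0.5] M [-0.06 -0.08  0.04]
{'intrinsics': array([[341.94704698,   0.        , 252.39282507],
       [  0.        , 341.94704698, 197.11042751],
       [  0.        ,   0.        ,   1.        ]]), 'T': array([[-1.28830858e-03, -9.65326531e-01, -2.61042196e-01,
         3.48738594e-01],
       [ 9.99998998e-01, -1.39691948e-03,  2.30522674e-04,
         2.73181703e-01],
       [-5.87184580e-04, -2.61041637e-01,  9.65327364e-01,
         3.73277565e-01],
       [ 0.00000000e+00,  0.00000000e+00,  0.00000000e+00,
         1.00000000e+00]])}
```

View pics/w1.png

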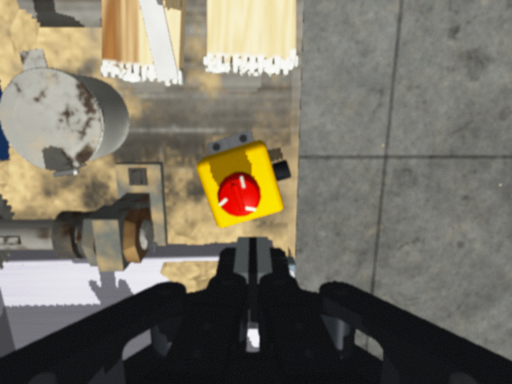

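```bash
python3 -c "
from h import *
crop('pics/w1.png',190,130,310,250,5,'pics/w1c.png')
"
```

```text
(no output)
```

View pics/w1c.png

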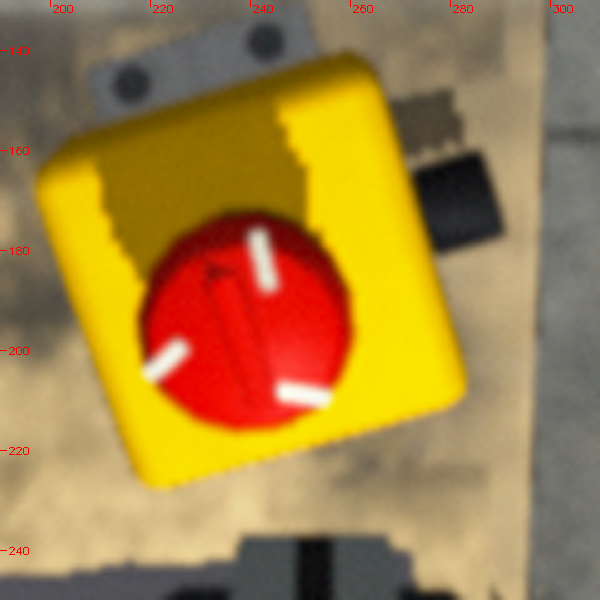

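```bash
python3 -c "
from h import *
S=optics.camera_params('scene');T=optics.camera_params('top');W=optics.camera_params('wrist')
print(tri([(S,185,260.5),(T,217.5,264.5),(W,238.7,195)]))
print(atz(W,239,195,.08),atz(S,185,260.5,.08),atz(T,217.5,264.5,.08))
# box corners top z 48
for p in [(199,165),(262,142),(281,208),(221,226)]: print(atz(W,*p,.048))
"; python3 st.py
```

```text
(array([0.43105967, 0.25879771, 0.07050339]), np.float64(0.002925345258185625))
[0.42612419 0.26122953 0.08      ] [0.42931566 0.2556556  0.08      ] [0.43095821 0.25667295 0.08      ]
[0.40480396 0.22174683 0.048     ]
[0.38277943 0.28210614 0.048     ]
[0.44787065 0.30155189 0.048     ]
[0.46692747 0.24148278 0.048     ]
t 1.37 tcp [415.1 274.6 404.9] xang -179.85 zax [ 8.e-04 -8.e-04 -1.e+00] w -0.2 F [-0.2  0.6  0.7] M [ 0.07 -0.01  0.06]
```

```bash
python3 -m handwheel '[[[0,0,0],0,1],[[0,0,0],0,1],[[0,0,0],0,1]]'>/dev/null;  python3 st.py; python3 -c "
from h import *
W=optics.camera_params('wrist'); save('wrist','pics/w2.png')
crop('pics/w2.png',190,130,310,250,5,'pics/w2c.png')
print(np.round(W['T'],4).tolist())"
```

```text
t 1.62 tcp [411.9 280.7 404.5] xang -179.16 zax [-4.e-04  1.e-04 -1.e+00] w -0.2 F [-0.1  0.6 -0.5] M [ 0.03 -0.01  0.01]
[[-0.0134, -0.9655, -0.2599, 0.3455], [0.9999, -0.0128, -0.0038, 0.2785], [0.0003, -0.2599, 0.9656, 0.3731], [0.0, 0.0, 0.0, 1.0]]
```

View pics/w2c.png

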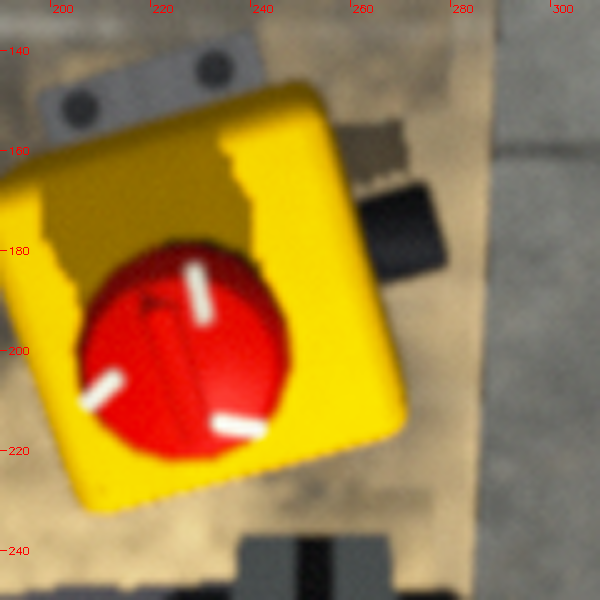

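```bash
python3 -c "
from h import *
S=optics.camera_params('scene');T=optics.camera_params('top');W=optics.camera_params('wrist')
print(tri([(S,185,260.5),(T,217.5,264.5),(W,226.5,201)]))
for z in (.07,.08,.086): print(atz(W,226.5,201,z),atz(S,185,260.5,z),atz(T,217.5,264.5,z))
for p in [(187,167),(252,147),(269,213),(208,232)]: print(atz(W,*p,.048))
"; python3 st.py
```

```text
(array([0.43047472, 0.25668561, 0.07619981]), np.float64(0.0011147969341118746))
[0.43114035 0.25585397 0.07      ] [0.4338126  0.25846635 0.07      ] [0.43114575 0.25779173 0.07      ]
[0.42831555 0.25660086 0.08      ] [0.42931566 0.2556556  0.08      ] [0.43095821 0.25667295 0.08      ]
[0.42662068 0.257049   0.086     ] [0.4266175  0.25396916 0.086     ] [0.43084569 0.25600168 0.086     ]
[0.40389384 0.21644539 0.048     ]
[0.38389874 0.278692   0.048     ]
[0.44921839 0.29649662 0.048     ]
[0.47020568 0.23528228 0.048     ]
t 1.67 tcp [412.  280.6 404.5] xang -179.16 zax [-3.e-04 -1.e-04 -1.e+00] w -0.3 F [-0.  -0.1 -0.2] M [-0.02 -0.02  0.01]
```

```bash
python3 -m handwheel '[[[-17,-24,0],0,1],[[0,0,30],0,1],[[0,0,30],0,1],[[0,0,30],0,1],[[0,0,30],0,1]]'>/dev/null; python3 -m handwheel '[[[0,0,10],0,1],[[0,0,0],0,1],[[0,0,0],0,1],[[0,0,0],0,1]]'; python3 st.py;python3 -c "
from h import *
save('scene','pics/s3.png')
crop('pics/s3.png',130,200,290,320,5,'pics/s3c.png')"
```

```text
time: 2.42
ee_pos: [0.4307, 0.2563, 0.2766]
eef_rot: [0.001, -0.006, 1.0, 0.001]
force: [0.1, 0.2, 0.2]
width: -0.0004
t 2.42 tcp [430.7 256.3 276.6] xang -179.29 zax [ 0.0026  0.0019 -1.    ] w -0.4 F [0.1 0.2 0.2] M [-0.05 -0.02 -0.03]
```

View pics/s3c.png

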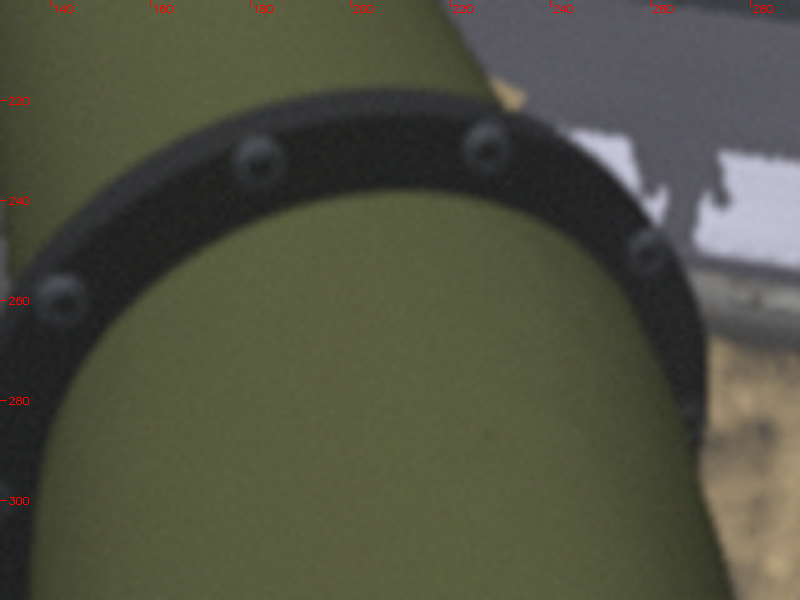

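Occluded by the arm; I'll press by feel.

```bash
python3 -m handwheel '[[[0,0,5],0,1],[[0,0,5],0,1],[[0,0,5],0,1],[[0,0,2],0,1],[[0,0,0],0,1]]'; python3 -m handwheel '[[[0,0,2],0,1],[[0,0,2],0,1],[[0,0,0],0,1]]';python3 st.py
```

```text
time: 2.88
ee_pos: [0.4302, 0.2555, 0.2578]
eef_rot: [0.0, -0.006, 1.0, 0.0]
force: [-0.6, -0.6, 3.1]
width: 0.0001
time: 3.13
ee_pos: [0.4299, 0.2552, 0.2533]
eef_rot: [-0.0, -0.006, 1.0, -0.0]
force: [0.1, 0.1, 0.1]
width: 0.0003
t 3.13 tcp [429.9 255.2 253.3] xang -179.33 zax [-4.e-04 -3.e-04 -1.e+00] w 0.3 F [0.1 0.1 0.1] M [-0.04  0.03 -0.03]
```

```bash
python3 -m handwheel '[[[0,0,2],0,1],[[0,0,2],0,1],[[0,0,1],0,1],[[0,0,0],0,1],[[0,0,0],0,1]]';python3 st.py
```

```text
time: 3.55
ee_pos: [0.4303, 0.2554, 0.2494]
eef_rot: [0.0, -0.006, 1.0, 0.0]
force: [-1.4, -1.7, 6.2]
width: 0.0003
t 3.55 tcp [430.3 255.4 249.4] xang -179.34 zax [ 5.e-04  4.e-04 -1.e+00] w 0.3 F [-1.4 -1.7  6.2] M [-0.21  0.34  0.04]
```

```bash
python3 -m handwheel '[[[0,0,2],0,1],[[0,0,0],0,1],[[0,0,-20],0,1],[[0,0,-35],0,1],[[0,0,-40],0,1]]'; python3 -m handwheel '[[[17,24,-40],0,0.5],[[0,0,-26],0,0],[[0,0,0],0,0],[[0,0,0],0,0],[[0,0,0],0,0]]'; python3 st.py; python3 -c "
from h import *
W=optics.camera_params('wrist'); save('wrist','pics/w3.png')
crop('pics/w3.png',190,130,310,250,5,'pics/w3c.png')
print(np.round(W['T'],4).tolist())"
```

```text
time: 3.97
ee_pos: [0.4291, 0.2547, 0.3406]
eef_rot: [-0.002, -0.006, 1.0, -0.002]
force: [0.0, 0.9, 0.3]
width: -0.0004
time: 4.38
ee_pos: [0.4155, 0.2749, 0.4003]
eef_rot: [-0.001, -0.006, 1.0, -0.0]
force: [0.4, -0.1, -0.4]
width: 0.0604
t 4.38 tcp [415.5 274.9 400.3] xang -179.35 zax [-0.001 -0.001 -1.   ] w 60.4 F [ 0.4 -0.1 -0.4] M [ 0.02 -0.04 -0.02]
[[-0.01, -0.9657, -0.2593, 0.349], [0.9999, -0.0099, -0.0019, 0.2729], [-0.0007, -0.2593, 0.9658, 0.3689], [0.0, 0.0, 0.0, 1.0]]
```

View pics/w3c.png

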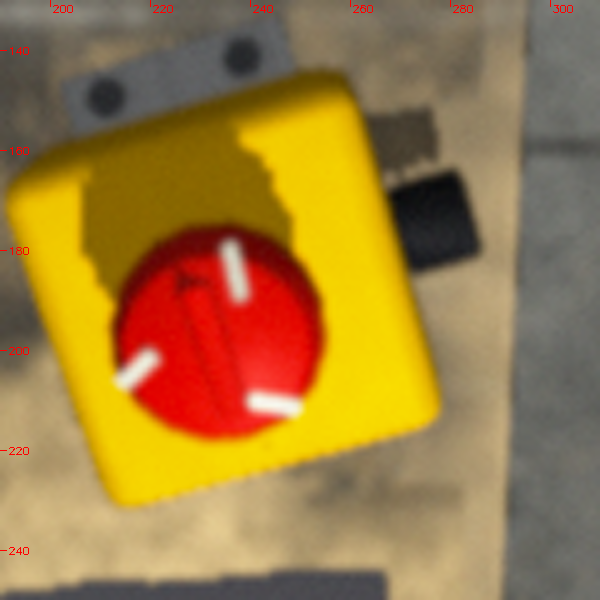

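```bash
cat > cap.py <<'E'
from h import *
Tm={'w2':[[-0.0134,-0.9655,-0.2599,0.3455],[0.9999,-0.0128,-0.0038,0.2785],[0.0003,-0.2599,0.9656,0.3731],[0,0,0,1]],'w3':[[-0.01,-0.9657,-0.2593,0.349],[0.9999,-0.0099,-0.0019,0.2729],[-0.0007,-0.2593,0.9658,0.3689],[0,0,0,1]]}
W=optics.camera_params('wrist')
for k in Tm:
    P={'intrinsics':W['intrinsics'],'T':np.array(Tm[k])}
    im=cv2.imread(f'pics/{k}.png').astype(int); b,g,r=im[...,0],im[...,1],im[...,2]
    red=((r>110)&(g<60)&(b<60)).astype(np.uint8)
    yel=((r>90)&(g>70)&(b<50)).astype(np.uint8)
    red[:, :180]=0; red[:,320:]=0; red[240:]=0;yel[:, :170]=0; yel[:,320:]=0; yel[240:]=0
    c=max(cv2.findContours(red,0,1)[0],key=cv2.contourArea); print(k,'red bbox',cv2.boundingRect(c),cv2.minEnclosingCircle(c))
    c=max(cv2.findContours(yel|red,0,1)[0],key=cv2.contourArea); mr=cv2.minAreaRect(c);print('yellow',mr)
    for z in(.048,.065,.074): print(z,proj(P,[.4288,.257,z])-proj(P,[.4288,.257,.048]))
E
python3 cap.py
```

```text
w2 red bbox (206, 181, 42, 40) ((226.14706420898438, 199.69607543945312), 21.130788803100586)
yellow ((228.30926513671875, 189.568359375), (73.66011810302734, 73.98873138427734), 73.85565948486328)
0.048 [0. 0.]
0.065 [-1.18548893  4.50738346]
0.074 [-1.86386631  7.0866627 ]
w3 red bbox (213, 178, 41, 39) ((233.12088012695312, 195.93955993652344), 20.747575759887695)
yellow ((234.22479248046875, 187.58258056640625), (74.99779510498047, 74.42308807373047), 73.3007583618164)
0.048 [0. 0.]
0.065 [-0.90335564  4.4570936 ]
0.074 [-1.42091567  7.0106986 ]
```

```bash
python3 -m handwheel '[[[0,0,-40],0,0],[[0,0,-40],0,0],[[-33,-18,-10],0,0],[[-33,-18,0],0,0],[[-33,-18,0],0,0]]'>/dev/null; python3 -m handwheel '[[[-33,-18,0],0,0],[[-33,-18,0],0,0],[[-33,-18,0],0,0],[[0,0,0],0,0],[[0,0,0],0,0]]'; python3 -m handwheel '[[[0,0,0],0,0],[[0,0,0],0,0]]'>/dev/null; python3 st.py; python3 -c "
from h import *
W=optics.camera_params('wrist'); save('wrist','pics/w4.png')
np.save('w4.npy',W['T'])"
```

```text
time: 5.27
ee_pos: [0.6164, 0.1673, 0.4878]
eef_rot: [-0.002, -0.003, 1.0, -0.002]
force: [-0.3, 0.4, -0.6]
width: 0.0856
t 5.43 tcp [614.  170.7 490.5] xang -179.23 zax [-1.7e-03  4.0e-04 -1.0e+00] w 85.1 F [-1.   0.3  1.3] M [ 0.02 -0.03 -0.01]
```

View pics/w4.png

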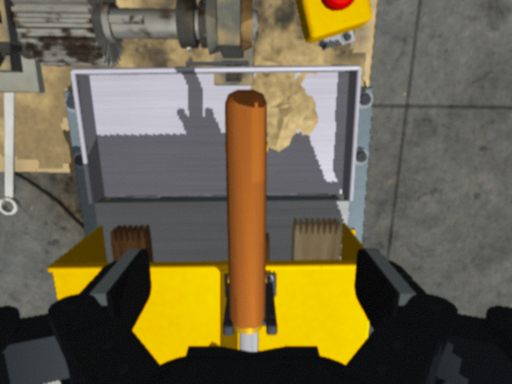

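```bash
cat > m4.py <<'E'
from h import *
S=optics.camera_params('scene');T=optics.camera_params('top');W=optics.camera_params('wrist');W['T']=np.load('w4.npy')
for z in (.27,.283): print(z,[np.round(atz(W,u,v,z)*1000,1) for u,v in((246.5,92),(246.5,105),(248.5,300),(248.8,328))])
print('handle end tri',tri([(S,233,174),(T,247.5,203),(W,246.5,96)]))
print('front end tri',tri([(S,246,121),(T,241,137.5),(W,248.8,328)]), )
for n,p in {'gFL':(359,264),'gFR':(104,264)}.items(): print(n,np.round(atz(W,*p,.149)*1000,1))
for n,p in {'bRfl':(150,258),'bRfr':(112,258),'bRfltop':(149,227),'bRfrtop':(113,227),'bBlt':(340,221),'bBrt':(294,221),'shelfedgeL':(350,200),'shelfedgeR':(92,200)}.items(): print(n,np.round(atz(W,*p,.034)*1000,1),np.round(atz(W,*p,.060)*1000,1))
for n,p in {'trayNL':(360,68),'trayNR':(72,70)}.items(): print(n,np.round(atz(W,*p,.045)*1000,1))
for n,p in {'saddleL':(270,304),'saddleR':(229,304)}.items(): print(n,np.round(atz(W,*p,.223)*1000,1))
E
python3 m4.py; python3 -c "
from h import *
crop('pics/w4.png',90,190,370,340,3,'pics/w4c.png')"
```

```text
0.27 [array([540.6, 165.6, 270. ]), array([547.3, 165.7, 270. ]), array([664.5, 167.8, 270. ]), array([684.6, 168.2, 270. ])]
0.283 [array([541.1, 165.8, 283. ]), array([547.3, 165.9, 283. ]), array([656.5, 167.9, 283. ]), array([675.2, 168.2, 283. ])]
handle end tri (array([0.54322719, 0.16623983, 0.26450944]), np.float64(0.0012831568267653566))
front end tri (array([0.68242472, 0.16886332, 0.27224834]), np.float64(0.0008376407147314116))
gFL [697.9 276.4 149. ]
gFR [700.9  23.8 149. ]
bRfl [748.2  33.1  34. ] [735.9  41.4  60. ]
bRfr [748.8 -18.3  34. ] [736.5  -6.8  60. ]
bRfltop [703.7  34.6  34. ] [694.2  42.8  60. ]
bRfrtop [704.3 -12.8  34. ] [694.7  -1.7  60. ]
bBlt [692.4 285.7  34. ] [683.5 278.5  60. ]
bBrt [693.1 225.3  34. ] [684.2 221.9  60. ]
shelfedgeL [663.7 296.3  34. ] [656.6 288.5  60. ]
shelfedgeR [667.7 -36.4  34. ] [660.3 -23.9  60. ]
trayNL [504.7 291.   45. ]
trayNR [510.9 -37.1  45. ]
saddleL [696.9 184.4 223. ]
saddleR [697.3 152.4 223. ]
```

View pics/w4c.png

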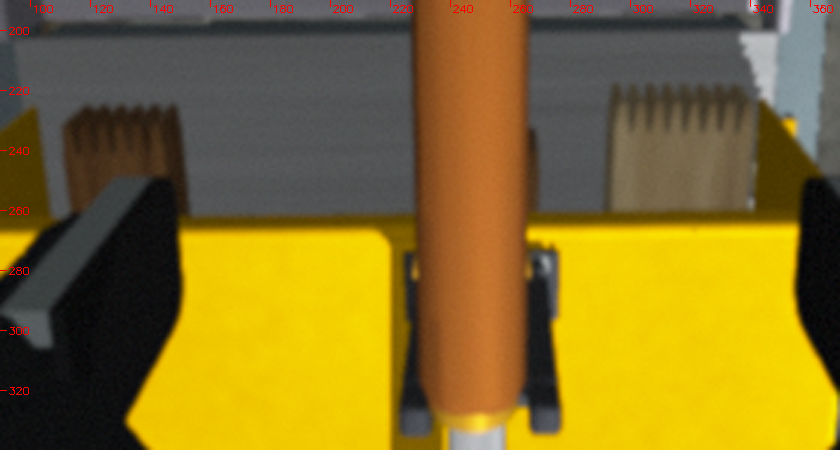

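```bash
python3 -m handwheel '[[[-36.5,-3.5,0],-0.3,0],[[0,0,20],0,0],[[0,0,25],0,0],[[0,0,22],0,0],[[0,0,0],0,0]]'>/dev/null; python3 -m handwheel '[[[0,0,0],0,0],[[0,0,0],0,0],[[0,0,0],0,0]]'>/dev/null; python3 st.py; python3 -c "
from h import *
W=optics.camera_params('wrist'); save('wrist','pics/w5.png')
np.save('w5.npy',W['T'])"
```

```text
t 6.15 tcp [651.4 167.  427. ] xang -178.99 zax [ 0.0037  0.0015 -1.    ] w 85.9 F [-0.4  0.3 -1. ] M [-0.04 -0.06 -0.01]
```

View pics/w5.png

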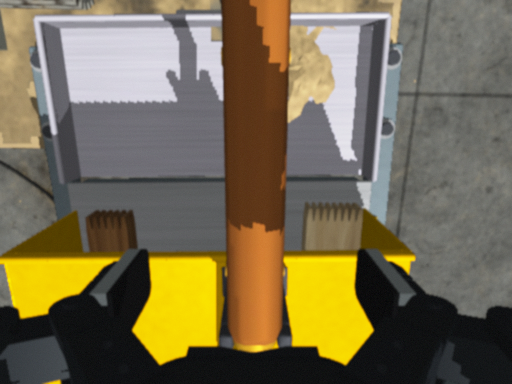

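```bash
python3 -m handwheel '[[[0,0,1],0,1],[[0,0,0],0,1],[[0,0,0],0,1],[[0,0,0],0,1],[[0,0,0],0,1]]' 120; python3 -m handwheel '[[[0,0,0],0,1],[[0,0,0],0,1],[[0,0,0],0,1]]' ; python3 st.py
```

```text
time: 6.62
ee_pos: [0.6514, 0.1665, 0.4234]
eef_rot: [0.0, -0.008, 1.0, 0.0]
force: [0.7, -1.3, -0.0]
width: 0.0255
time: 6.87
ee_pos: [0.6514, 0.1666, 0.4236]
eef_rot: [0.0, -0.009, 1.0, 0.0]
force: [0.3, 0.0, 1.4]
width: 0.0203
t 6.87 tcp [651.4 166.6 423.6] xang -179.03 zax [ 5.e-04  3.e-04 -1.e+00] w 20.3 F [0.3 0.  1.4] M [-0.   -0.01 -0.02]
```

```bash
python3 -m handwheel '[[[0,0,-10],0,1],[[0,0,-15],0,1],[[0,0,-20],0,1],[[0,0,-25],0,1],[[0,0,-30],0,1]]'; python3 -m handwheel '[[[0,0,-10],0,1],[[0,0,0],0,1],[[0,0,0],0,1],[[0,0,0],0,1]]' ; python3 st.py;python3 -c "
from h import *
save('scene','pics/s6.png');save('top','pics/t6.png')
W=optics.camera_params('wrist'); save('wrist','pics/w6.png')
a=cv2.imread('pics/s6.png');b=cv2.imread('pics/t6.png');c=cv2.imread('pics/w6.png')
cv2.imwrite('pics/a6.png',cv2.resize(np.hstack([a,b]),(800,300)))
"
```

```text
time: 7.28
ee_pos: [0.6509, 0.1666, 0.5226]
eef_rot: [-0.002, -0.008, 1.0, -0.001]
force: [0.3, 0.1, -2.3]
width: 0.0206
time: 7.62
ee_pos: [0.6512, 0.1666, 0.5308]
eef_rot: [-0.002, -0.008, 1.0, -0.0]
force: [0.0, 0.1, -2.0]
width: 0.0203
t 7.62 tcp [651.2 166.6 530.8] xang -179.04 zax [-0.0036 -0.001  -1.    ] w 20.3 F [ 0.   0.1 -2. ] M [0.01 0.2  0.  ]
```

View pics/a6.png

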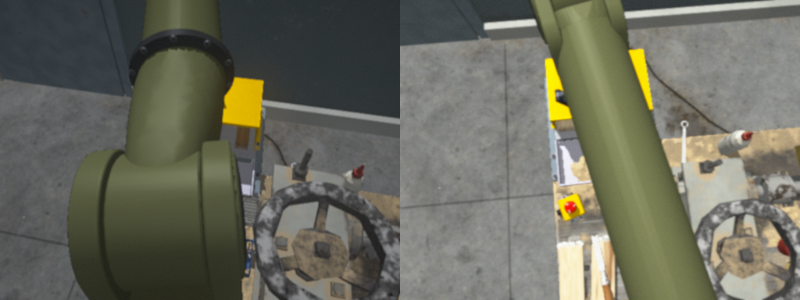

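View pics/w6.png

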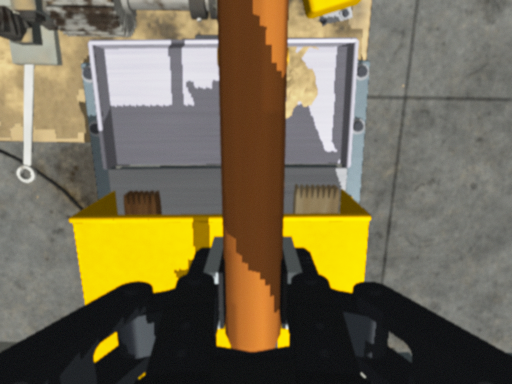

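```bash
python3 -m handwheel '[[[20,0,0],0,1],[[30,-5,0],0,1],[[35,-15,0],0,1],[[35,-15,0],0,1],[[35,-15,0],0,1]]'; python3 -m handwheel '[[[35,-15,0],0,1],[[22,-6,0],0,1],[[10,0,0],0,1],[[0,0,0],0,1],[[0,0,0],0,1]]' ; python3 -m handwheel '[[[0,0,0],0,1],[[0,0,0],0,1]]'>/dev/null;  python3 st.py;python3 -c "
from h import *
save('scene','pics/s7.png');save('top','pics/t7.png')
W=optics.camera_params('wrist'); save('wrist','pics/w7.png')
a=cv2.imread('pics/s7.png');b=cv2.imread('pics/t7.png');c=cv2.imread('pics/w6.png')
cv2.imwrite('pics/a7.png',cv2.resize(np.hstack([a,b]),(800,300)))
"
```

```text
time: 8.18
ee_pos: [0.4955, 0.1135, 0.5319]
eef_rot: [-0.001, -0.009, 1.0, -0.0]
force: [0.1, -0.2, -0.4]
width: 0.0206
time: 8.6
ee_pos: [0.4307, 0.0923, 0.5332]
eef_rot: [0.0, -0.009, 1.0, 0.0]
force: [1.0, 0.8, -1.5]
width: 0.0205
t 8.77 tcp [431.6  92.4 532.7] xang -179.02 zax [-6.e-04 -9.e-04 -1.e+00] w 20.2 F [-0.4 -0.3 -2.9] M [ 0.    0.22 -0.04]
```

View pics/a7.png

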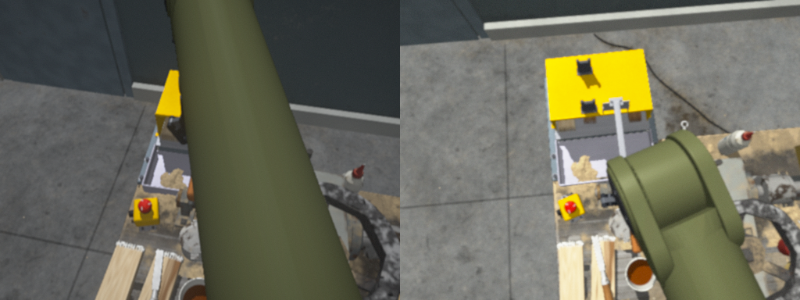

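View pics/w7.png

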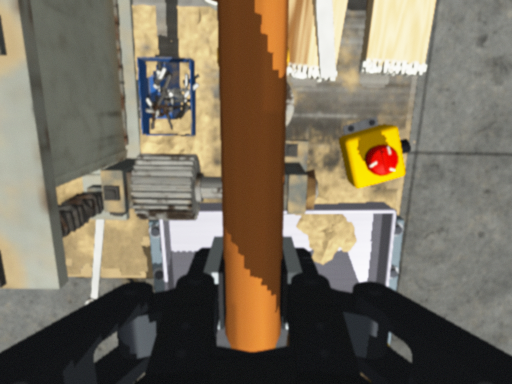

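```bash
cat > m7.py <<'E'
from h import *
T=optics.camera_params('top')
o=np.array([431.6,92.4,379.1]); yaw=np.radians(1.0)
Rz=R.from_euler('z',yaw)
for th in (0,.03,.06):
  Ry=R.from_euler('y',th)
  for n,p in {'bladetopL':(247,35,-59),'bladetopR':(247,-35,-59),'shank@107':(107,0,-51),'shank@50':(50,0,-51)}.items():
    X=o+(Rz*Ry).apply(p); print(th,n,np.round(proj(T,X/1000),1))
crop('pics/t7.png',180,60,340,180,5,'pics/t7c.png')
E
python3 m7.py
```

```text
0 bladetopL [258.8 129.7]
0 bladetopR [294.1 126.1]
0 shank@107 [285.5 196.6]
0 shank@50 [289.3 227. ]
0.03 bladetopL [258.9 131.9]
0.03 bladetopR [293.9 128.3]
0.03 shank@107 [285.5 197.8]
0.03 shank@50 [289.3 227.9]
0.06 bladetopL [259.1 134.2]
0.06 bladetopR [293.7 130.7]
0.06 shank@107 [285.5 198.9]
0.06 shank@50 [289.4 228.8]
```

View pics/t7c.png

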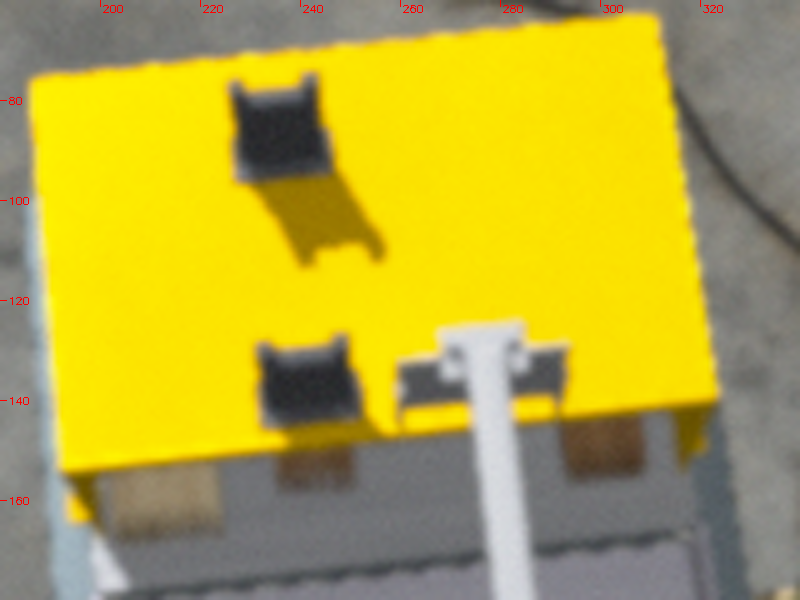

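```bash
python3 -c "
from h import *
W=optics.camera_params('wrist');np.save('w7.npy',W['T'])
crop('pics/w7.png',90,130,330,250,3,'pics/w7c.png')
crop('pics/w4.png',0,0,270,90,3,'pics/w4d.png')
"
```

```text
(no output)
```

View pics/w7c.png

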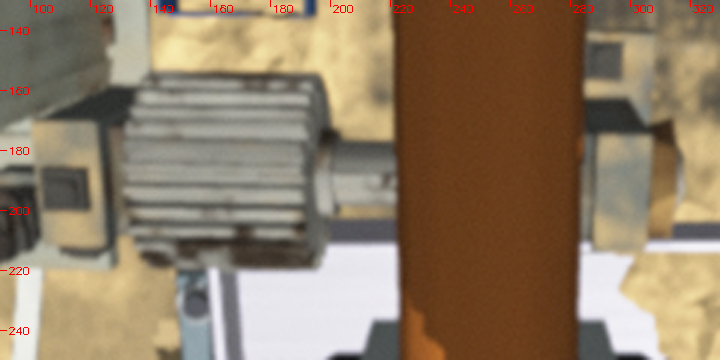

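View pics/w4d.png

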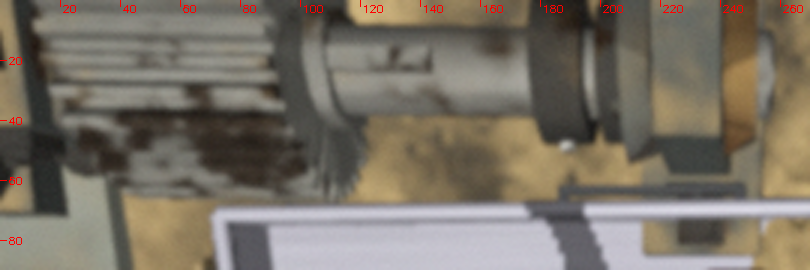

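```bash
python3 -c "
from h import *
W=optics.camera_params('wrist')
A=dict(W);A['T']=np.load('w4.npy');B=dict(W);B['T']=np.load('w7.npy')
S=optics.camera_params('scene');T=optics.camera_params('top')
print(tri([(A,240,45),(B,305,213)]),tri([(A,216,45),(B,288,212)]))
print(tri([(A,240,45),(B,305,213),(S,248,242),(T,258,234)]))
print([np.round(atz(B,u,v,.09),3) for u,v in((297,178),(297,213),(130,157),(193,218))])
"; python3 st.py
```

```text
(array([0.49122422, 0.15615921, 0.10205967]), np.float64(0.00013405896182494735)) (array([0.49092197, 0.13414374, 0.10171982]), np.float64(0.0011763258523140206))
(array([0.49306847, 0.1483599 , 0.09361905]), np.float64(0.019370645151874328))
[array([0.45 , 0.146, 0.09 ]), array([0.495, 0.148, 0.09 ]), array([ 0.428, -0.057,  0.09 ]), array([0.504, 0.017, 0.09 ])]
t 8.92 tcp [431.3  92.2 532.8] xang -179.04 zax [-9.e-04 -8.e-04 -1.e+00] w 20.6 F [-0.3  0.6 -2.2] M [ 0.06  0.19 -0.02]
```

```bash
python3 -m handwheel '[[[7,0,20],0,1],[[0,0,30],0,1],[[0,0,35],0,1],[[0,0,35],0,1],[[0,0,35],0,1]]'; python3 -m handwheel '[[[0,0,30],0,1],[[0,0,15],0,1],[[0,0,10],0,1],[[0,0,0],0,1],[[0,0,0],0,1]]' ; python3 -m handwheel '[[[0,0,0],0,1],[[0,0,0],0,1]]'>/dev/null;  python3 st.py;python3 -c "
from h import *
save('scene','pics/s8.png');save('top','pics/t8.png')
a=cv2.imread('pics/s8.png');b=cv2.imread('pics/t8.png');c=cv2.imread('pics/w6.png')
cv2.imwrite('pics/a8.png',cv2.resize(np.hstack([a,b]),(800,300)))
crop('pics/t8.png',180,60,340,180,5,'pics/t8c.png')
"
```

```text
time: 9.33
ee_pos: [0.4237, 0.0917, 0.3768]
eef_rot: [0.0, -0.008, 1.0, 0.0]
force: [0.1, -0.3, -1.7]
width: 0.0204
time: 9.75
ee_pos: [0.4241, 0.0918, 0.3237]
eef_rot: [0.0, -0.008, 1.0, -0.0]
force: [-0.2, 0.2, -0.8]
width: 0.0205
t 9.92 tcp [424.4  91.9 324.8] xang -179.04 zax [ 0.0028  0.0011 -1.    ] w 20.2 F [-0.1 -0.1 -2.4] M [ 0.05  0.23 -0.02]
```

View pics/a8.png

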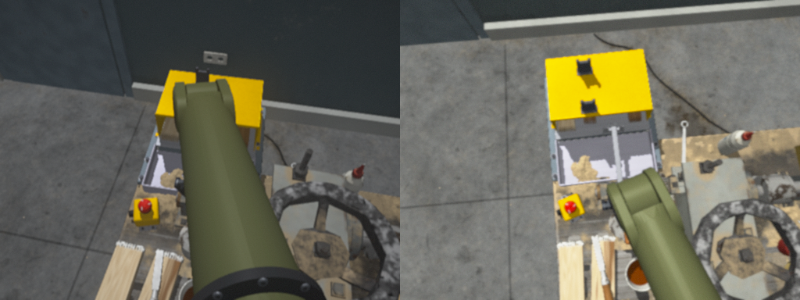

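View pics/t8c.png

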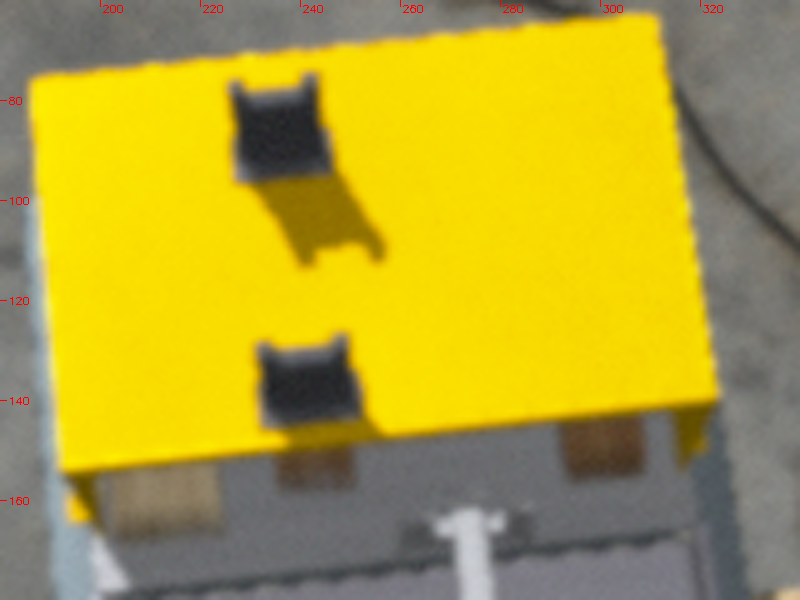

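```bash
python3 -c "
from h import *
T=optics.camera_params('top')
for n,p in {'bMl':(235,157),'bMr':(250.5,157),'bRl':(292.5,155),'bRr':(307.5,154),'bBl':(203,167),'bBr':(224,165)}.items(): print(n,np.round(atz(T,*p,.034)*1000,1))
for z in (.09,.11): print('ears',z,atz(T,259.5,166,z),atz(T,286,165,z))
print('w7 orange', atz({'intrinsics':optics.camera_params('wrist')['intrinsics'],'T':np.load('w7.npy')},316,188,.08))
for n,p in {'fs':(232,142),'fs2':(249,141),'bs':(228,92),'bs2':(244,91)}.items(): print(n,np.round(atz(T,*p,.20)*1000,1))
"
```

```text
bMl [715.1 194.9  34. ]
bMr [711.3 152.7  34. ]
bRl [706.5  37.5  34. ]
bRr [705.6  -3.8  34. ]
bBl [694.7 283.8  34. ]
bBr [695.2 226.5  34. ]
ears 0.09 [0.66804259 0.13172748 0.09      ] [0.66451258 0.06368899 0.09      ]
ears 0.11 [0.66249304 0.13219035 0.11      ] [0.65904001 0.06563566 0.11      ]
w7 orange [0.46486011 0.17177806 0.08      ]
fs [700.  191.9 200. ]
fs2 [698.9 152.9 200. ]
bs [824.7 192.  200. ]
bs2 [823.8 154.1 200. ]
```

```bash
python3 -m handwheel '[[[-20,0,0],0,1],[[-30,0,0],0,1],[[-35,0,0],0,1],[[-35,0,0],0,1],[[-35,0,0],0,1]]'; python3 -m handwheel '[[[-25,0,0],0,1],[[-11,0,0],0,1],[[-5,0,0],0,1],[[0,0,0],0,1],[[0,0,0],0,1]]' ;  python3 st.py;python3 -c "
from h import *
save('scene','pics/s9.png');save('wrist','pics/w9.png')
a=cv2.imread('pics/s9.png');b=cv2.imread('pics/w9.png')
cv2.imwrite('pics/a9.png',cv2.resize(np.hstack([a,b]),(800,300)))
"
```

```text
time: 10.43
ee_pos: [0.5802, 0.0947, 0.324]
eef_rot: [0.001, -0.009, 1.0, 0.0]
force: [0.4, -0.2, -2.2]
width: 0.0204
time: 10.85
ee_pos: [0.619, 0.0951, 0.3233]
eef_rot: [-0.0, -0.009, 1.0, 0.0]
force: [-0.0, -0.4, -2.3]
width: 0.0204
t 10.85 tcp [619.   95.1 323.3] xang -179.03 zax [-8.e-04  1.e-04 -1.e+00] w 20.4 F [-0.  -0.4 -2.3] M [0.01 0.19 0.01]
```

View pics/a9.png

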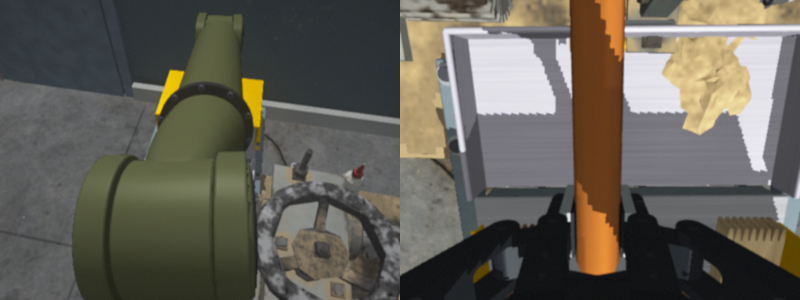

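```bash
python3 -m handwheel '[[[0,15,0],0,1],[[0,20,0],0,1],[[0,20,0],0,1],[[0,15,0],0,1],[[0,7,0],0,1]]'; python3 -m handwheel '[[[0,0,5],0,1],[[0,0,5],0,1],[[0,0,2],0,1],[[0,0,2],0,1],[[0,0,0],0,1]]' ;  python3 -m handwheel '[[[0,0,2],0,1],[[0,0,0],0,1],[[0,0,0],0,1]]' ; python3 st.py
```

```text
time: 11.37
ee_pos: [0.6172, 0.1765, 0.3235]
eef_rot: [-0.0, -0.011, 1.0, 0.001]
force: [0.9, 0.1, -1.4]
width: 0.0207
time: 11.78
ee_pos: [0.6182, 0.1705, 0.3085]
eef_rot: [-0.001, -0.007, 1.0, -0.0]
force: [-0.8, -0.2, -1.0]
width: 0.0205
time: 12.03
ee_pos: [0.6183, 0.1717, 0.3073]
eef_rot: [0.0, -0.008, 1.0, 0.0]
force: [-1.0, 0.7, -2.3]
width: 0.0206
t 12.03 tcp [618.3 171.7 307.3] xang -179.06 zax [ 1.e-04  0.e+00 -1.e+00] w 20.6 F [-1.   0.7 -2.3] M [ 0.    0.2  -0.01]
```

```bash
python3 -m handwheel '[[[10,0,0],0,1],[[15,0,0],0,1],[[15,0,0],0,1],[[15,0,0],0,1],[[15,0,0],0,1]]'; python3 -m handwheel '[[[15,0,0],0,1],[[15,0,0],0,1],[[15,0,0],0,1],[[15,0,0],0,1],[[15,0,0],0,1]]' ;  python3 -m handwheel '[[[10,0,0],0,1],[[3,0,0],0,1],[[0,0,0],0,1]]' ; python3 st.py; python3 -c "
from h import *
save('scene','pics/s10.png');save('top','pics/t10.png');
a=cv2.imread('pics/s10.png');b=cv2.imread('pics/t10.png')
cv2.imwrite('pics/a10.png',cv2.resize(np.hstack([a,b]),(800,300)))
crop('pics/t10.png',170,60,350,240,4,'pics/t10c.png')
"
```

```text
time: 12.45
ee_pos: [0.5478, 0.1707, 0.3076]
eef_rot: [0.001, -0.008, 1.0, 0.0]
force: [0.6, 0.3, -2.0]
width: 0.0207
time: 12.87
ee_pos: [0.4729, 0.1694, 0.3078]
eef_rot: [0.001, -0.008, 1.0, 0.0]
force: [1.1, 0.3, -1.8]
width: 0.0204
time: 13.12
ee_pos: [0.4599, 0.1694, 0.3076]
eef_rot: [0.0, -0.009, 1.0, 0.0]
force: [0.9, 0.6, -1.1]
width: 0.0205
t 13.12 tcp [459.9 169.4 307.6] xang -179.0 zax [ 5.e-04  7.e-04 -1.e+00] w 20.5 F [ 0.9  0.6 -1.1] M [0.01 0.2  0.03]
```

View pics/a10.png

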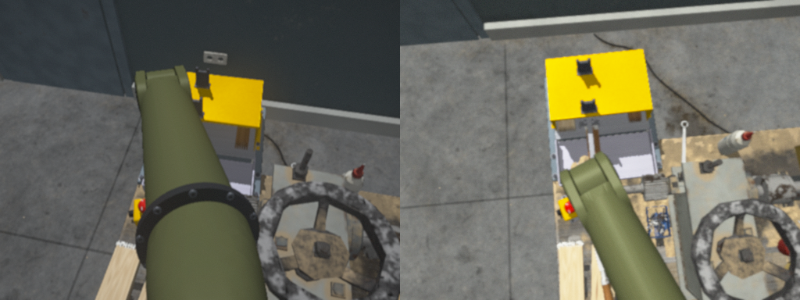

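View pics/t10c.png

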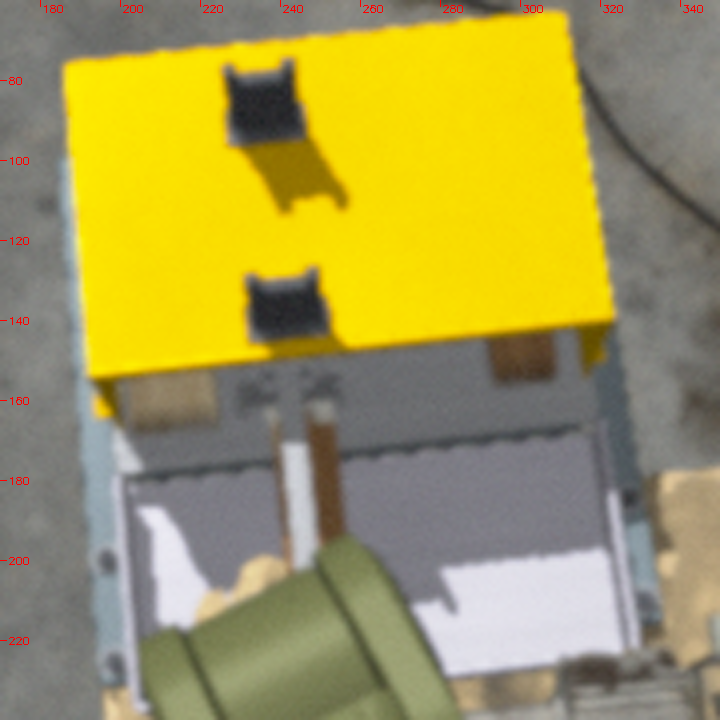

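```bash
python3 -m handwheel '[[[0,0,-6],0,1],[[0,0,-6],0,1],[[8,0,0],0,1],[[12,0,0],0,1],[[12,0,0],0,1]]'; python3 -m handwheel '[[[12,0,0],0,1],[[6,0,0],0,1],[[0,0,0],0,1],[[0,0,0],0,1]]' ; python3 st.py; python3 -c "
from h import *
save('top','pics/t11.png');
crop('pics/t11.png',170,60,350,240,4,'pics/t11c.png')
"
```

```text
time: 13.63
ee_pos: [0.428, 0.1688, 0.3196]
eef_rot: [0.0, -0.008, 1.0, 0.0]
force: [-0.3, -0.3, -0.8]
width: 0.0204
time: 13.97
ee_pos: [0.4104, 0.1686, 0.3196]
eef_rot: [0.001, -0.009, 1.0, 0.0]
force: [0.8, 0.1, -1.4]
width: 0.0208
t 13.97 tcp [410.4 168.6 319.6] xang -179.01 zax [ 1.e-03  6.e-04 -1.e+00] w 20.8 F [ 0.8  0.1 -1.4] M [0.01 0.1  0.03]
```

View pics/t11c.png

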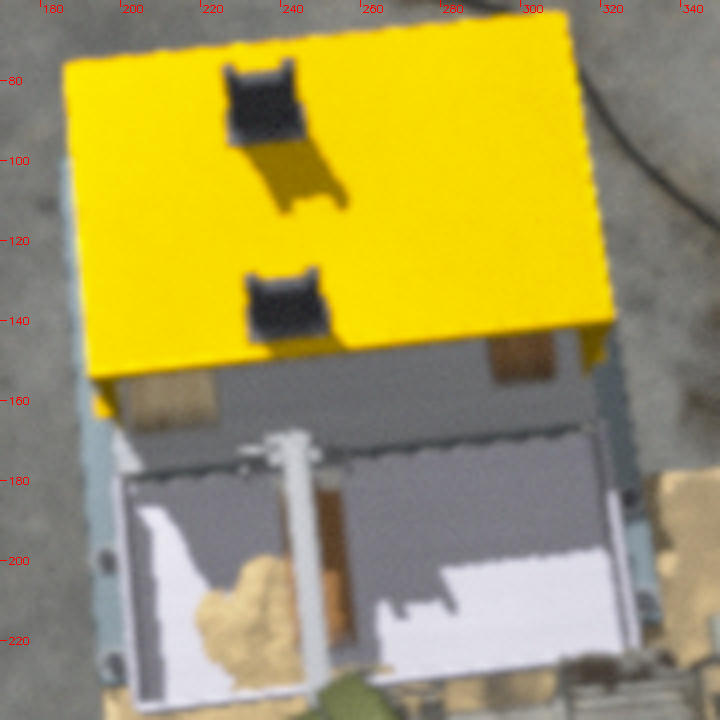

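```bash
python3 -m handwheel '[[[0,0,-6],0,1],[[0,-15,-2],0,1],[[-10,-25,0],0,1],[[-20,-25,0],0,1],[[-30,-10,0],0,1]]'; python3 -m handwheel '[[[-35,0,0],0,1],[[-35,0,0],0,1],[[-35,0,0],0,1],[[-25,0,0],0,1],[[-12,0,0],0,1]]' ; python3 -m handwheel '[[[-5,0,0],0,1],[[0,0,0],0,1],[[0,0,0],0,1],[[0,0,0],0,1]]' ; python3 st.py
```

```text
time: 14.43
ee_pos: [0.4715, 0.0911, 0.3279]
eef_rot: [-0.0, -0.007, 1.0, -0.0]
force: [-0.2, 1.2, -1.9]
width: 0.0204
time: 14.85
ee_pos: [0.6169, 0.0968, 0.3271]
eef_rot: [0.001, -0.008, 1.0, -0.001]
force: [0.1, -0.1, -1.7]
width: 0.0204
time: 15.18
ee_pos: [0.6177, 0.097, 0.3273]
eef_rot: [-0.0, -0.009, 1.0, 0.0]
force: [0.1, 0.4, -2.2]
width: 0.0203
t 15.18 tcp [617.7  97.  327.3] xang -179.02 zax [-8.e-04  3.e-04 -1.e+00] w 20.3 F [ 0.1  0.4 -2.2] M [ 0.02  0.22 -0.  ]
```

```bash
python3 -m handwheel '[[[0,-15,0],0,1],[[0,-20,0],0,1],[[0,-20,0],0,1],[[0,-12,0],0,1],[[0,-7,0],0,1]]'; python3 -m handwheel '[[[0,-4,0],0,1],[[0,-2,0],0,1],[[0,0,5],0,1],[[0,0,5],0,1],[[0,0,5],0,1]]' ; python3 -m handwheel '[[[0,0,5],0,1],[[0,0,0],0,1],[[0,0,0],0,1]]' ; python3 st.py
```

```text
time: 15.6
ee_pos: [0.6192, 0.0196, 0.3279]
eef_rot: [0.0, -0.007, 1.0, -0.0]
force: [-0.7, 0.1, -1.9]
width: 0.0203
time: 16.02
ee_pos: [0.6198, 0.0183, 0.3115]
eef_rot: [-0.0, -0.009, 1.0, 0.0]
force: [-0.1, 0.8, -1.9]
width: 0.0207
time: 16.27
ee_pos: [0.6197, 0.0175, 0.3065]
eef_rot: [-0.001, -0.009, 1.0, -0.0]
force: [0.4, 0.0, -2.2]
width: 0.0207
t 16.27 tcp [619.7  17.5 306.5] xang -178.99 zax [-1.3e-03 -1.0e-04 -1.0e+00] w 20.7 F [ 0.4  0.  -2.2] M [ 0.03  0.18 -0.  ]
```

```bash
python3 -m handwheel '[[[10,0,0],0,1],[[15,0,0],0,1],[[15,0,0],0,1],[[15,0,0],0,1],[[15,0,0],0,1]]'; python3 -m handwheel '[[[15,0,0],0,1],[[15,0,0],0,1],[[15,0,0],0,1],[[15,0,0],0,1],[[15,0,0],0,1]]' ;  python3 -m handwheel '[[[8,0,0],0,1],[[2,0,0],0,1],[[0,0,0],0,1]]' ; python3 st.py; python3 -c "
from h import *
save('scene','pics/s12.png');save('top','pics/t12.png');
crop('pics/s12.png',150,55,350,255,3,'pics/s12c.png')
crop('pics/t12.png',170,60,350,240,4,'pics/t12c.png')
"
```

```text
time: 16.68
ee_pos: [0.5495, 0.0158, 0.3077]
eef_rot: [0.001, -0.008, 1.0, 0.0]
force: [0.2, 0.2, -2.6]
width: 0.0206
time: 17.1
ee_pos: [0.4746, 0.0145, 0.3079]
eef_rot: [0.001, -0.008, 1.0, 0.0]
force: [1.1, 0.3, -1.2]
width: 0.0205
time: 17.35
ee_pos: [0.468, 0.0143, 0.3108]
eef_rot: [0.007, -0.008, 1.0, 0.001]
force: [7.7, -0.1, 2.3]
width: 0.0206
t 17.35 tcp [468.   14.3 310.8] xang -179.04 zax [ 0.0144  0.0019 -0.9999] w 20.6 F [ 7.7 -0.1  2.3] M [-0.03 -1.84 -0.04]
```

View pics/t12c.png

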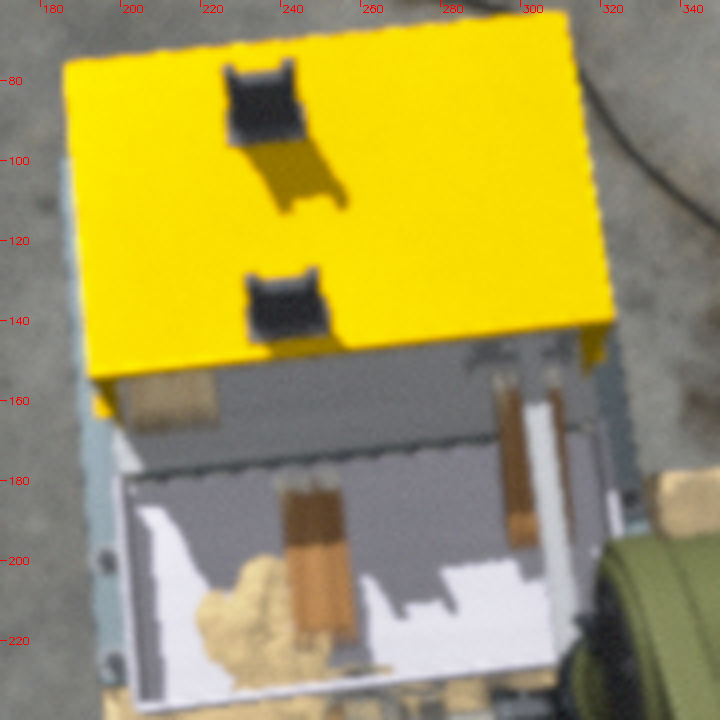

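View pics/s12c.png

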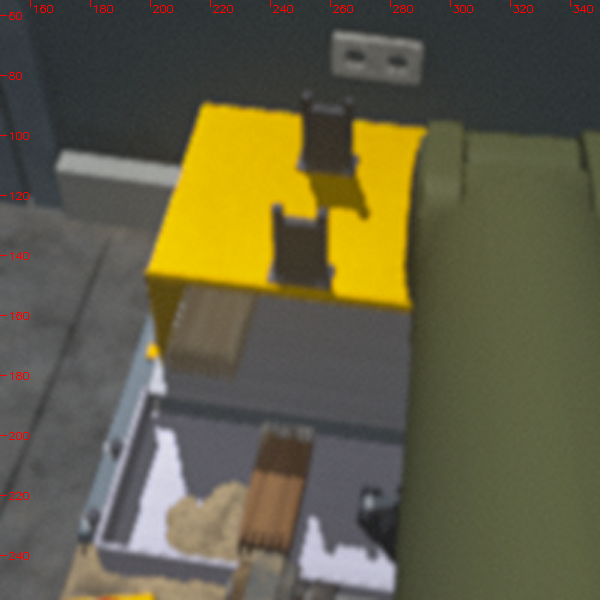

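```bash
python3 -m handwheel '[[[-6,0,0],0,1],[[-2,0,-3],0,1],[[0,0,-6],0,1],[[0,0,-6],0,1],[[0,0,0],0,1]]'; python3 st.py; python3 -c "
from h import *
save('top','pics/t13.png');
crop('pics/t13.png',250,130,350,240,6,'pics/t13c.png')
"
```

```text
time: 17.87
ee_pos: [0.4731, 0.0145, 0.3233]
eef_rot: [0.0, -0.008, 1.0, 0.0]
force: [-0.4, -0.0, -1.2]
width: 0.0205
t 17.87 tcp [473.1  14.5 323.3] xang -179.04 zax [ 7.e-04  3.e-04 -1.e+00] w 20.5 F [-0.4 -0.  -1.2] M [ 0.01  0.16 -0.05]
```

View pics/t13c.png

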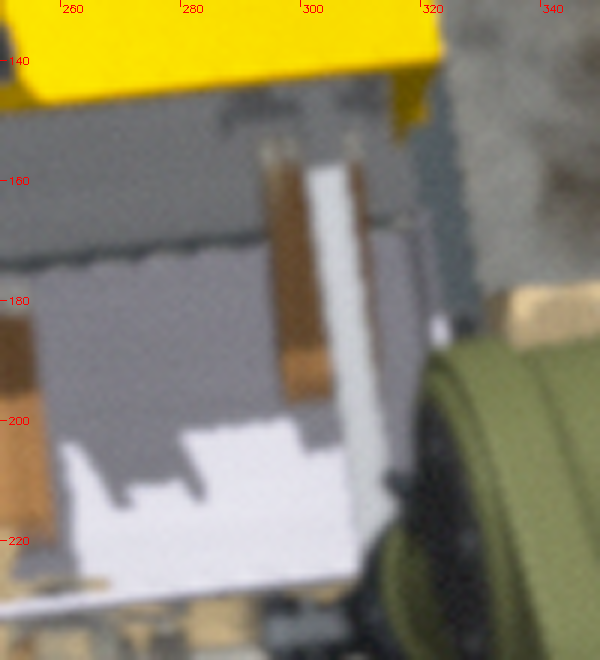

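```bash
python3 -m handwheel '[[[8,0,0],0,1],[[10,0,0],0,1],[[10,0,0],0,1],[[0,0,0],0,1]]'; python3 st.py; python3 -c "
from h import *
save('top','pics/t14.png');
crop('pics/t14.png',250,130,350,240,6,'pics/t14c.png')
"
```

```text
time: 18.25
ee_pos: [0.4477, 0.014, 0.3269]
eef_rot: [0.009, -0.009, 1.0, 0.001]
force: [8.5, -0.2, 7.1]
width: 0.0206
t 18.25 tcp [447.7  14.  326.9] xang -179.03 zax [ 0.0177  0.0027 -0.9998] w 20.6 F [ 8.5 -0.2  7.1] M [ 0.09 -2.68 -0.  ]
```

View pics/t14c.png

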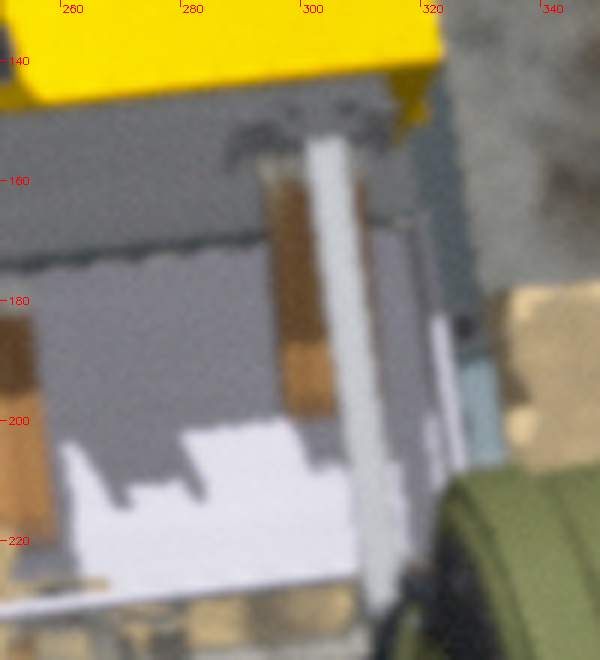

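```bash
python3 -m handwheel '[[[-8,0,0],0,1],[[-12,0,-3],0,1],[[-12,0,0],0,1],[[-3,0,0],0,1],[[0,0,0],0,1]]'; python3 st.py; python3 -m handwheel '[[[0,0,3],0,1],[[0,0,3],0,1],[[0,0,0],0,1],[[0,0,0],0,1]]'; python3 st.py; python3 -c "
from h import *
save('top','pics/t15.png');
crop('pics/t15.png',250,130,350,240,6,'pics/t15c.png')
"
```

```text
time: 18.72
ee_pos: [0.4794, 0.0146, 0.3249]
eef_rot: [-0.001, -0.008, 1.0, -0.0]
force: [0.1, 0.0, -1.4]
width: 0.0203
t 18.72 tcp [479.4  14.6 324.9] xang -179.04 zax [-1.3e-03 -3.0e-04 -1.0e+00] w 20.3 F [ 0.1  0.  -1.4] M [ 0.    0.22 -0.03]
time: 19.05
ee_pos: [0.4792, 0.0146, 0.3188]
eef_rot: [-0.001, -0.008, 1.0, 0.0]
force: [-0.0, -1.4, -1.6]
width: 0.0204
t 19.05 tcp [479.2  14.6 318.8] xang -179.03 zax [-0.0011  0.     -1.    ] w 20.4 F [-0.  -1.4 -1.6] M [-0.01  0.2   0.01]
```

View pics/t15c.png

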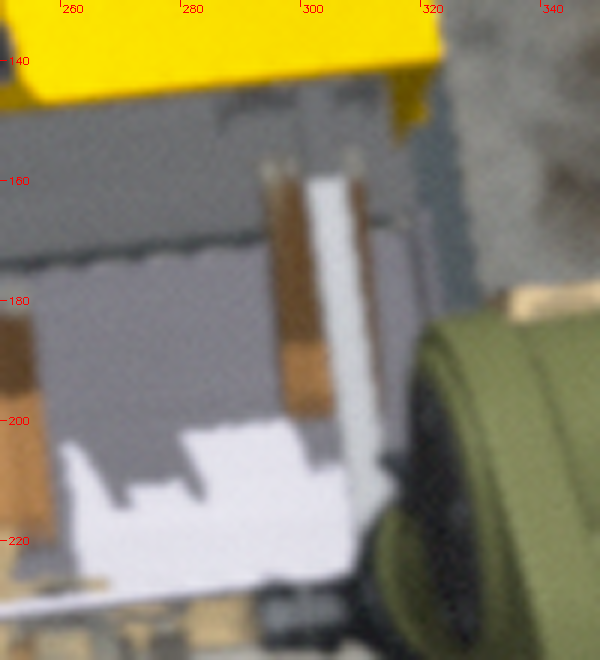

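```bash
python3 -m handwheel '[[[-1,21.5,0],5,1],[[-1,21.5,0],5,1],[[-1,21.5,0],5,1],[[0,0,0],0,1],[[0,0,0],0,1]]'; python3 -m handwheel '[[[0,0,2],0,1],[[0,0,0],0,1]]' >/dev/null; python3 st.py; python3 -c "
from h import *
save('top','pics/t16.png');
crop('pics/t16.png',230,130,350,240,6,'pics/t16c.png')
"
```

```text
time: 19.52
ee_pos: [0.4873, 0.0799, 0.3193]
eef_rot: [-0.0, 0.12, 0.993, -0.0]
force: [-0.7, -2.1, -2.2]
width: 0.0208
t 19.68 tcp [487.2  77.6 317. ] xang 165.92 zax [-5.e-04 -5.e-04 -1.e+00] w 20.5 F [-0.1 -0.2 -1.9] M [ 0.03  0.22 -0.04]
```

View pics/t16c.png

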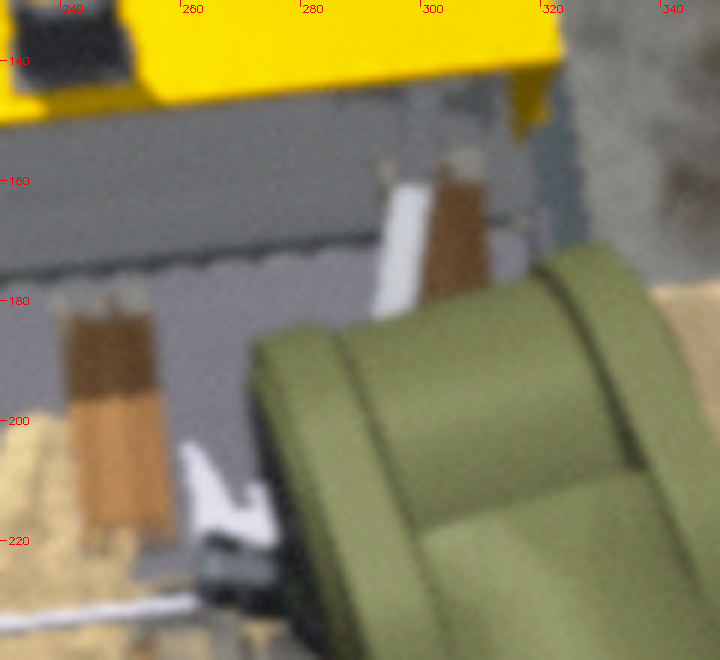

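```bash
python3 -m handwheel '[[[9.7,-2.4,0],0,1],[[11.6,-2.9,0],0,1],[[11.6,-2.9,0],0,1],[[9.7,-2.4,0],0,1],[[0,0,0],0,1]]'; python3 st.py; python3 -c "
from h import *
save('top','pics/t17.png');
crop('pics/t17.png',230,130,350,240,6,'pics/t17c.png')
"
```

```text
time: 20.15
ee_pos: [0.4415, 0.0783, 0.3171]
eef_rot: [-0.001, 0.122, 0.993, 0.0]
force: [0.1, -0.3, -2.3]
width: 0.0206
t 20.15 tcp [441.5  78.3 317.1] xang 165.97 zax [-1.7e-03  7.0e-04 -1.0e+00] w 20.6 F [ 0.1 -0.3 -2.3] M [ 0.05  0.21 -0.07]
```

View pics/t17c.png

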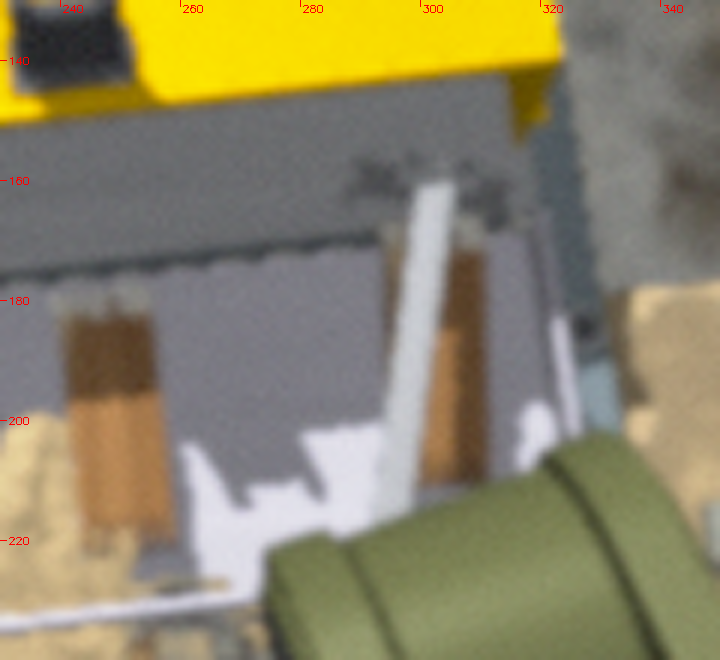

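```bash
python3 -m handwheel '[[[8,-2,0],0,1],[[8,-2,0],0,1],[[0,0,0],0,1],[[0,0,0],0,1]]'; python3 st.py; python3 -c "
from h import *
save('top','pics/t18.png');
crop('pics/t18.png',170,130,350,240,4,'pics/t18c.png')
"
```

```text
time: 20.53
ee_pos: [0.4267, 0.0787, 0.3173]
eef_rot: [0.0, 0.122, 0.993, 0.0]
force: [0.3, -0.5, -1.6]
width: 0.0205
t 20.53 tcp [426.7  78.7 317.3] xang 165.99 zax [ 1.e-04  3.e-04 -1.e+00] w 20.5 F [ 0.3 -0.5 -1.6] M [ 0.06  0.16 -0.01]
```

View pics/t18c.png

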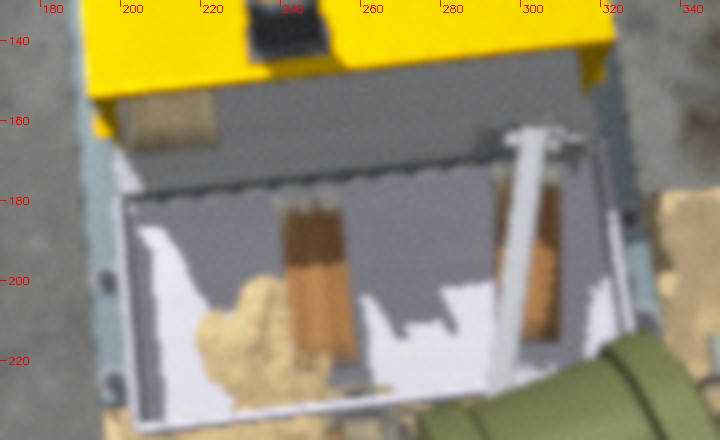

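```bash
python3 -m handwheel '[[[0,0,-5],-5,1],[[0,0,-5],-5,1],[[0,0,0],-5,1],[[0,10,0],0,1],[[0,20,0],0,1]]'; python3 -m handwheel '[[[-20,8,0],0,1],[[-30,0,0],0,1],[[-35,0,0],0,1],[[-35,0,0],0,1],[[-35,0,0],0,1]]' ; python3 -m handwheel '[[[-25,0,0],0,1],[[-10,0,0],0,1],[[-3,0,0],0,1],[[0,0,0],0,1],[[0,0,0],0,1]]' ; python3 st.py
```

```text
time: 21.0
ee_pos: [0.427, 0.1075, 0.3273]
eef_rot: [0.0, -0.005, 1.0, -0.0]
force: [0.2, 0.1, -2.3]
width: 0.0204
time: 21.42
ee_pos: [0.5829, 0.1207, 0.3267]
eef_rot: [-0.0, -0.008, 1.0, 0.0]
force: [-1.1, -0.1, -1.3]
width: 0.0201
time: 21.83
ee_pos: [0.6187, 0.1205, 0.3266]
eef_rot: [-0.001, -0.008, 1.0, -0.0]
force: [0.1, -0.1, -2.0]
width: 0.0206
t 21.83 tcp [618.7 120.5 326.6] xang -179.06 zax [-1.7e-03 -1.0e-04 -1.0e+00] w 20.6 F [ 0.1 -0.1 -2. ] M [-0.02  0.24 -0.06]
```

```bash
python3 -m handwheel '[[[0,20,0],0,1],[[0,30,0],0,1],[[0,30,0],0,1],[[0,20,0],0,1],[[0,12,0],0,1]]'; python3 -m handwheel '[[[0,7,0],0,1],[[0,4,0],0,1],[[0,1,0],0,1],[[0,0,5],0,1],[[0,0,5],0,1]]' ; python3 -m handwheel '[[[0,0,5],0,1],[[0,0,5],0,1],[[0,0,0],0,1],[[0,0,0],0,1]]' ; python3 st.py
```

```text
time: 22.25
ee_pos: [0.6155, 0.2362, 0.3275]
eef_rot: [-0.0, -0.011, 1.0, 0.001]
force: [0.4, 0.1, -1.6]
width: 0.0205
time: 22.67
ee_pos: [0.6177, 0.242, 0.3174]
eef_rot: [0.0, -0.007, 1.0, -0.0]
force: [-0.6, -0.2, -1.2]
width: 0.0203
time: 23.0
ee_pos: [0.6171, 0.2435, 0.3066]
eef_rot: [-0.001, -0.008, 1.0, -0.0]
force: [-0.2, -0.2, -2.2]
width: 0.0206
t 23.0 tcp [617.1 243.5 306.6] xang -179.06 zax [-1.1e-03 -6.0e-04 -1.0e+00] w 20.6 F [-0.2 -0.2 -2.2] M [0.01 0.15 0.03]
```

```bash
python3 -m handwheel '[[[10,0,0],0,1],[[15,0,0],0,1],[[15,0,0],0,1],[[15,0,0],0,1],[[15,0,0],0,1]]'; python3 -m handwheel '[[[15,0,0],0,1],[[15,0,0],0,1],[[15,0,0],0,1],[[0,0,0],0,1]]' ; python3 st.py; python3 -c "
from h import *
save('top','pics/t19.png');save('scene','pics/s19.png');
crop('pics/t19.png',170,60,350,240,4,'pics/t19c.png')
"
```

```text
time: 23.42
ee_pos: [0.5469, 0.2426, 0.3078]
eef_rot: [0.001, -0.008, 1.0, 0.0]
force: [0.2, 0.4, -1.8]
width: 0.0204
time: 23.75
ee_pos: [0.5002, 0.2423, 0.3076]
eef_rot: [-0.001, -0.009, 1.0, 0.0]
force: [-0.5, -0.6, -1.9]
width: 0.0202
t 23.75 tcp [500.2 242.3 307.6] xang -178.94 zax [-1.7e-03  9.0e-04 -1.0e+00] w 20.2 F [-0.5 -0.6 -1.9] M [0.06 0.25 0.03]
```

View pics/t19c.png

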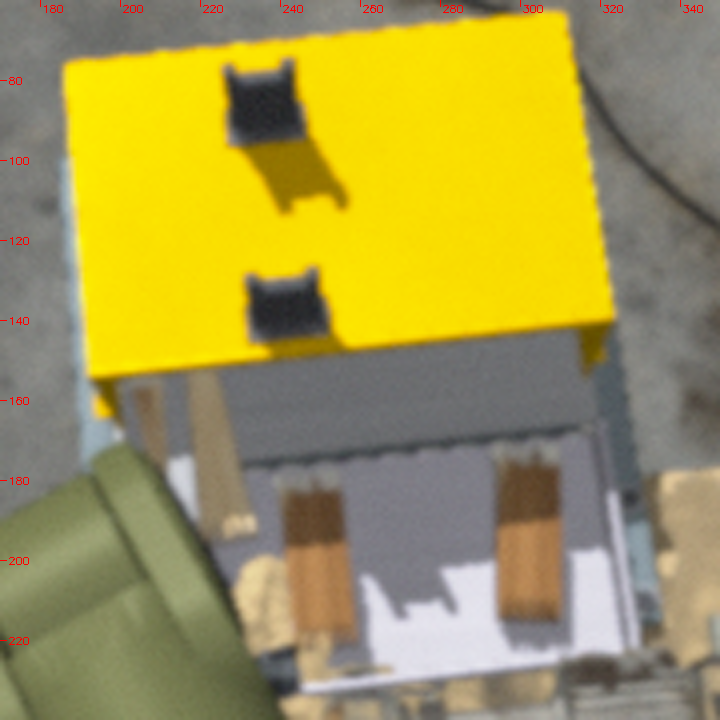

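```bash
python3 -c "
from h import *
crop('pics/t19.png',185,145,265,205,9,'pics/t19d.png')
crop('pics/s19.png',170,100,330,220,5,'pics/s19c.png')
"
```

```text
(no output)
```

View pics/t19d.png

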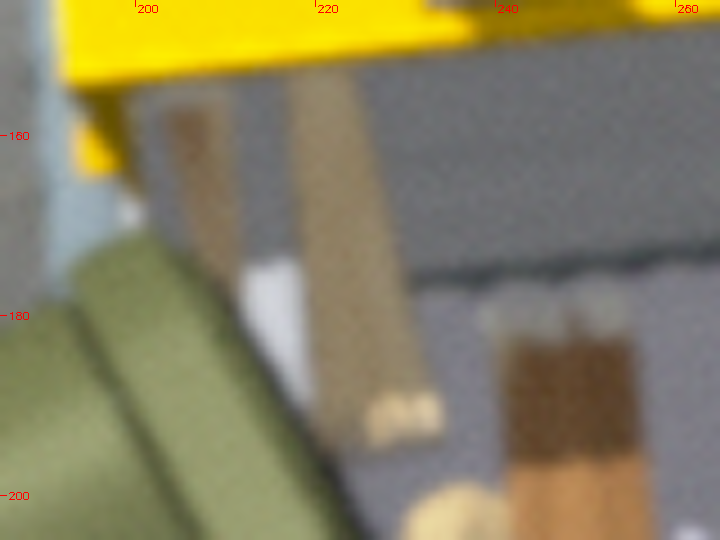

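View pics/s19c.png

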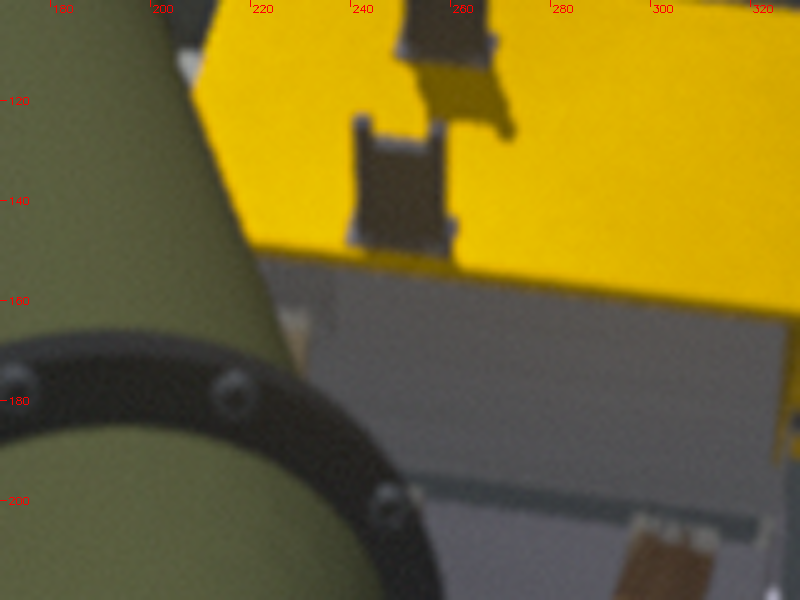

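```bash
python3 -m handwheel '[[[10,0,0],0,1],[[12,0,0],0,1],[[12,0,0],0,1],[[10,0,0],0,1],[[0,0,0],0,1]]'; python3 st.py; python3 -c "
from h import *
save('top','pics/t20.png');save('wrist','pics/w20.png');
crop('pics/t20.png',180,140,290,240,7,'pics/t20c.png')
"
```

```text
time: 24.27
ee_pos: [0.4563, 0.2414, 0.3071]
eef_rot: [-0.001, -0.009, 1.0, 0.0]
force: [0.2, 1.0, -1.9]
width: 0.0205
t 24.27 tcp [456.3 241.4 307.1] xang -178.96 zax [-0.0022  0.     -1.    ] w 20.5 F [ 0.2  1.  -1.9] M [-0.01  0.31  0.01]
```

View pics/t20c.png

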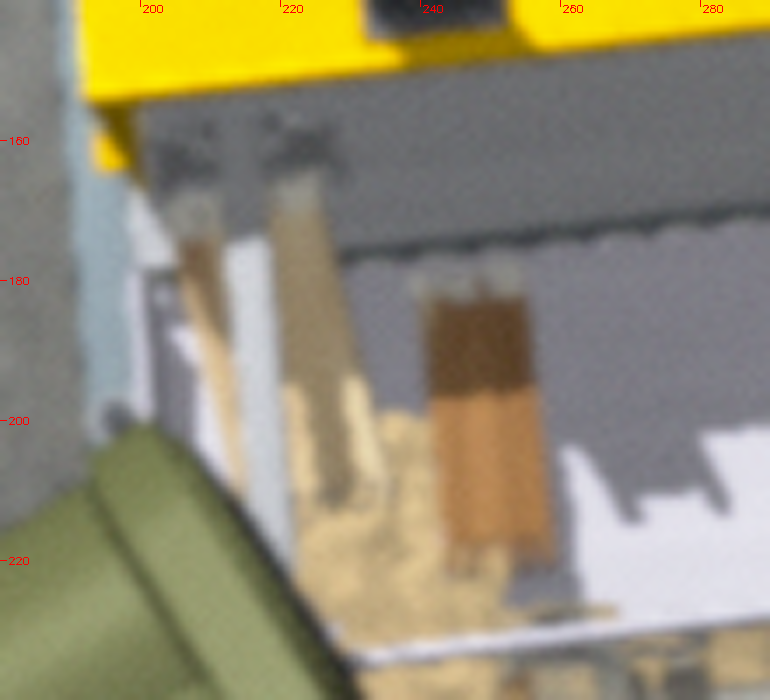

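View pics/w20.png

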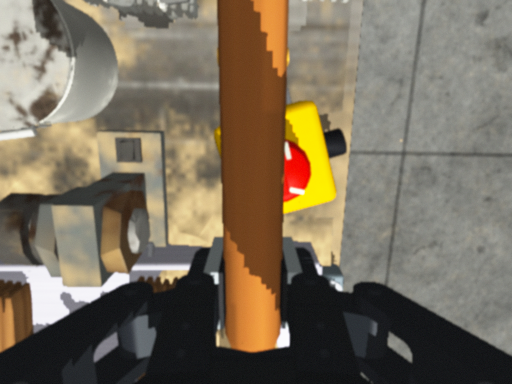

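```bash
python3 -m handwheel '[[[0,0,-5],0,1],[[0,0,-5],0,1],[[10,0,0],0,1],[[12,0,0],0,1],[[12,0,0],0,1]]';python3 -m handwheel '[[[10,0,0],0,1],[[0,0,0],0,1],[[0,0,0],0,1]]'; python3 st.py; python3 -c "
from h import *
save('top','pics/t21.png')
crop('pics/t21.png',170,130,350,240,4,'pics/t21c.png')
"
```

```text
time: 24.78
ee_pos: [0.4232, 0.2405, 0.3172]
eef_rot: [-0.0, -0.008, 1.0, -0.0]
force: [0.5, -0.4, -1.4]
width: 0.0203
time: 25.03
ee_pos: [0.4134, 0.2406, 0.3173]
eef_rot: [0.0, -0.009, 1.0, 0.0]
force: [0.5, -1.0, -1.9]
width: 0.0204
t 25.03 tcp [413.4 240.6 317.3] xang -178.95 zax [ 1.e-04  5.e-04 -1.e+00] w 20.4 F [ 0.5 -1.  -1.9] M [0.02 0.17 0.03]
```

View pics/t21c.png

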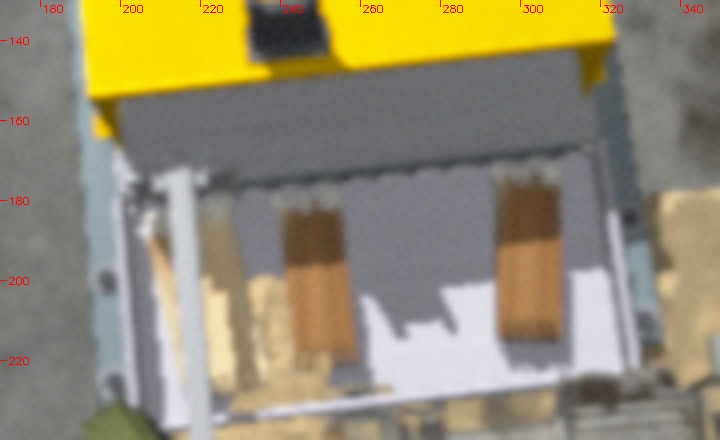

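```bash
python3 -m handwheel '[[[0,0,-15],0,1],[[0,0,-35],0,1],[[0,0,-40],0,1],[[0,0,-40],0,1],[[0,0,-40],0,1]]';python3 -m handwheel '[[[0,-20,-35],0,1],[[-6,-35,-10],0,1],[[-6,-35,0],0,1],[[-5,-35,0],0,1],[[0,-15,0],0,1]]';python3 -m handwheel '[[[0,-5,0],0,1],[[0,0,0],0,1],[[0,0,0],0,1],[[0,0,0],0,1]]'; python3 st.py; python3 -c "
from h import *
save('top','pics/t22.png');save('scene','pics/s22.png')
crop('pics/t22.png',180,60,340,180,5,'pics/t22c.png')
"
```

```text
time: 25.5
ee_pos: [0.4144, 0.2401, 0.4891]
eef_rot: [0.0, -0.008, 1.0, 0.0]
force: [0.5, 2.2, -2.0]
width: 0.0206
time: 25.92
ee_pos: [0.4349, 0.095, 0.5331]
eef_rot: [0.001, -0.005, 1.0, -0.001]
force: [-0.1, -0.9, -2.4]
width: 0.0206
time: 26.25
ee_pos: [0.4335, 0.0976, 0.5321]
eef_rot: [-0.0, -0.01, 1.0, 0.0]
force: [0.1, -0.3, -1.5]
width: 0.0205
t 26.25 tcp [433.5  97.6 532.1] xang -178.87 zax [-3.e-04  1.e-04 -1.e+00] w 20.5 F [ 0.1 -0.3 -1.5] M [ 0.02  0.2  -0.03]
```

View pics/t22c.png

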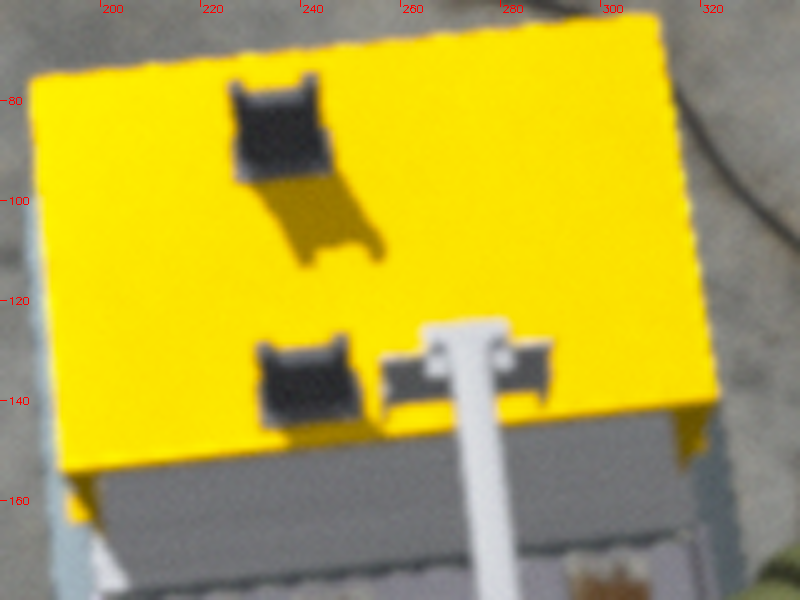

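View pics/s22.png

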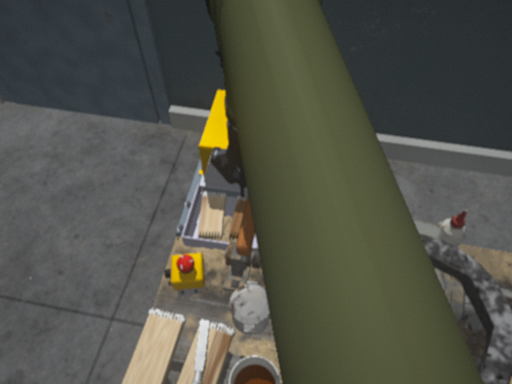

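```bash
python3 -m handwheel '[[[-20,0,0],0.2,1],[[-30,15,0],0,1],[[-35,20,0],0,1],[[-35,15,0],0,1],[[-35,10,0],0,1]]';python3 -m handwheel '[[[-30,4,0],0,1],[[-20,0,0],0,1],[[-10,0,0],0,1],[[-4,0,0],0,1],[[0,0,0],0,1]]';python3 -m handwheel '[[[0,0,0],0,1],[[0,0,0],0,1],[[0,0,0],0,1]]' >/dev/null; python3 st.py
```

```text
time: 26.77
ee_pos: [0.589, 0.162, 0.5315]
eef_rot: [-0.0, -0.009, 1.0, 0.001]
force: [0.3, 0.0, -0.6]
width: 0.0208
time: 27.18
ee_pos: [0.6525, 0.1639, 0.5308]
eef_rot: [-0.001, -0.007, 1.0, -0.001]
force: [-1.5, 0.3, -1.3]
width: 0.0204
t 27.43 tcp [651.  162.9 533. ] xang -179.19 zax [ 5.0e-04  1.1e-03 -1.0e+00] w 20.4 F [ 0.6  0.4 -1.2] M [-0.07  0.27  0.03]
```

```bash
python3 -m handwheel '[[[0,3,20],0,1],[[0,0,20],0,1],[[0,0,15],0,1],[[0,0,0],0,1],[[0,0,0],0,1]]' >/dev/null;python3 -m handwheel '[[[0,0,0],0,1],[[0,0,0],0,1]]' >/dev/null; python3 st.py
```

```text
t 28.02 tcp [651.9 165.6 479.3] xang -179.23 zax [ 0.0029  0.001  -1.    ] w 20.5 F [-0.4  0.1 -1.4] M [0.   0.17 0.02]
```

```bash
python3 -m handwheel '[[[0,1,15],-0.2,1],[[0,0,15],0,1],[[0,0,8],0,1],[[0,0,0],0,1],[[0,0,0],0,1]]' >/dev/null;python3 -m handwheel '[[[0,0,0],0,1],[[0,0,0],0,1]]' >/dev/null; python3 st.py; python3 -c "
from h import *
save('wrist','pics/w23.png');save('scene','pics/s23.png');save('top','pics/t23.png')
a=cv2.imread('pics/s23.png');b=cv2.imread('pics/t23.png')
cv2.imwrite('pics/a23.png',cv2.resize(np.hstack([a,b]),(800,300)))
"
```

```text
t 28.6 tcp [652.1 166.7 440.7] xang -179.04 zax [ 2.2e-03  6.0e-04 -1.0e+00] w 20.4 F [-0.1 -0.2 -1.2] M [-0.02  0.2  -0.01]
```

View pics/w23.png

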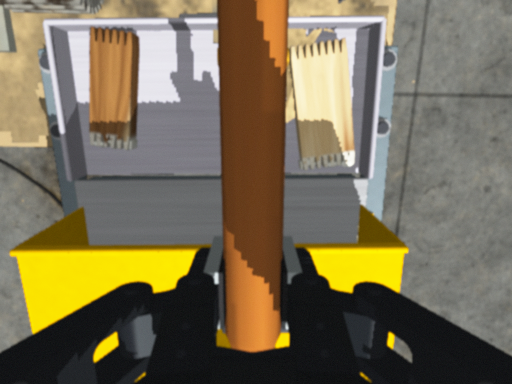

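View pics/a23.png

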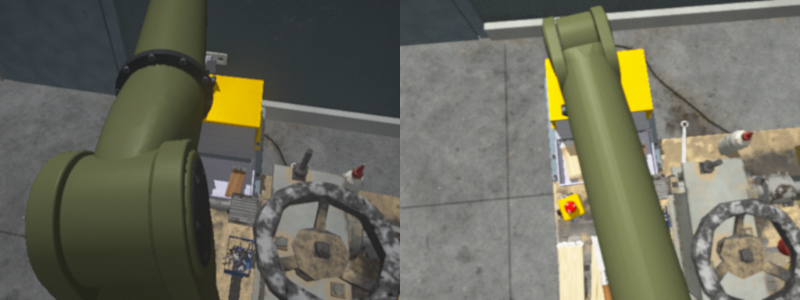

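```bash
python3 -m handwheel '[[[0,0,5],0,1],[[0,0,5],0,1],[[0,0,4],0,1],[[0,0,0],0,1],[[0,0,0],0,1]]';  python3 st.py;python3 -m handwheel '[[[0,0,2],0,1],[[0,0,0],0,1],[[0,0,0],0,1]]';  python3 st.py
```

```text
time: 29.17
ee_pos: [0.6517, 0.1668, 0.4249]
eef_rot: [-0.0, -0.008, 1.0, -0.0]
force: [0.3, 0.4, -1.6]
width: 0.0204
t 29.17 tcp [651.7 166.8 424.9] xang -179.03 zax [-6.e-04 -2.e-04 -1.e+00] w 20.4 F [ 0.3  0.4 -1.6] M [-0.03  0.17  0.07]
time: 29.42
ee_pos: [0.6519, 0.1668, 0.4237]
eef_rot: [0.0, -0.008, 1.0, 0.0]
force: [1.0, -0.0, 0.5]
width: 0.0205
t 29.42 tcp [651.9 166.8 423.7] xang -179.03 zax [ 8.e-04  3.e-04 -1.e+00] w 20.5 F [ 1.  -0.   0.5] M [-0.05  0.12 -0.  ]
```

```bash
python3 -m handwheel '[[[0,0,0],0,0.7],[[0,0,0],0,0.5],[[0,0,0],0,0.2],[[0,0,0],0,0],[[0,0,0],0,0]]' 30;  python3 -m handwheel '[[[0,0,0],0,0],[[0,0,0],0,0],[[0,0,-10],0,0],[[0,0,-20],0,0],[[0,0,-30],0,0]]';python3 -m handwheel '[[[0,0,-10],0,0],[[36.5,3.5,0],0,0],[[0,0,0],0,0],[[0,0,0],0,0]]';python3 st.py; python3 -c "
from h import *
W=optics.camera_params('wrist');np.save('w24.npy',W['T'])
save('wrist','pics/w24.png')
"
```

```text
time: 29.83
ee_pos: [0.6518, 0.1668, 0.4234]
eef_rot: [0.0, -0.008, 1.0, 0.0]
force: [-0.0, 0.9, -0.2]
width: 0.0727
time: 30.25
ee_pos: [0.6513, 0.1669, 0.4818]
eef_rot: [-0.002, -0.008, 1.0, -0.001]
force: [0.3, 0.4, 0.0]
width: 0.0855
time: 30.58
ee_pos: [0.6141, 0.1699, 0.4936]
eef_rot: [-0.0, -0.009, 1.0, 0.001]
force: [0.1, -0.2, 0.5]
width: 0.0855
t 30.58 tcp [614.1 169.9 493.6] xang -178.96 zax [-6.0e-04  1.2e-03 -1.0e+00] w 85.5 F [ 0.1 -0.2  0.5] M [-0.02  0.05 -0.  ]
```

View pics/w24.png

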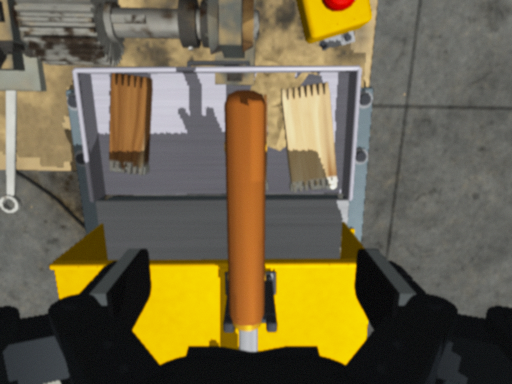

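```bash
python3 -m handwheel '[[[33,18,0],0,0],[[33,18,0],0,0],[[33,18,0],0,0],[[33,18,10],0,0],[[33,18,40],0,0]]'>/dev/null;  python3 -m handwheel '[[[33,18,35],0,0],[[0,0,0],0,0],[[0,0,0],0,0],[[0,0,0],0,0],[[0,0,0],0,0]]' >/dev/null;python3 st.py; python3 -c "
from h import *
print(np.round(telemetry.sense()['q'],2))
W=optics.camera_params('wrist');np.save('w25.npy',W['T'])
save('wrist','pics/w25.png');save('top','pics/t25.png')
crop('pics/w25.png',170,120,330,240,5,'pics/w25c.png')
crop('pics/t25.png',170,40,350,240,4,'pics/t25c.png')
"
```

```text
t 31.47 tcp [431.6 266.2 426.4] xang -179.18 zax [ 0.0032  0.0016 -1.    ] w 85.3 F [ 0.  -0.2  0.5] M [-0.01  0.05  0.03]
[-0.95 -0.    0.35  1.78  0.    1.36  0.98]
```

View pics/w25c.png

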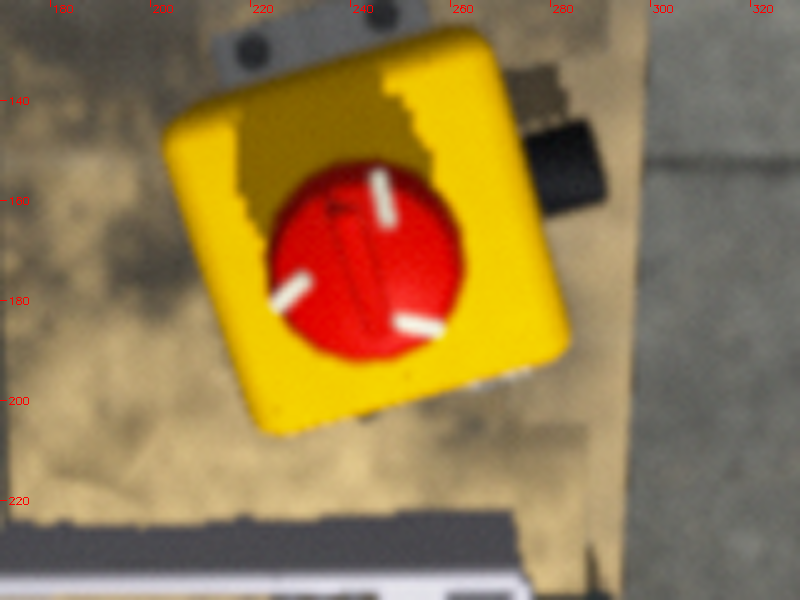

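View pics/t25c.png

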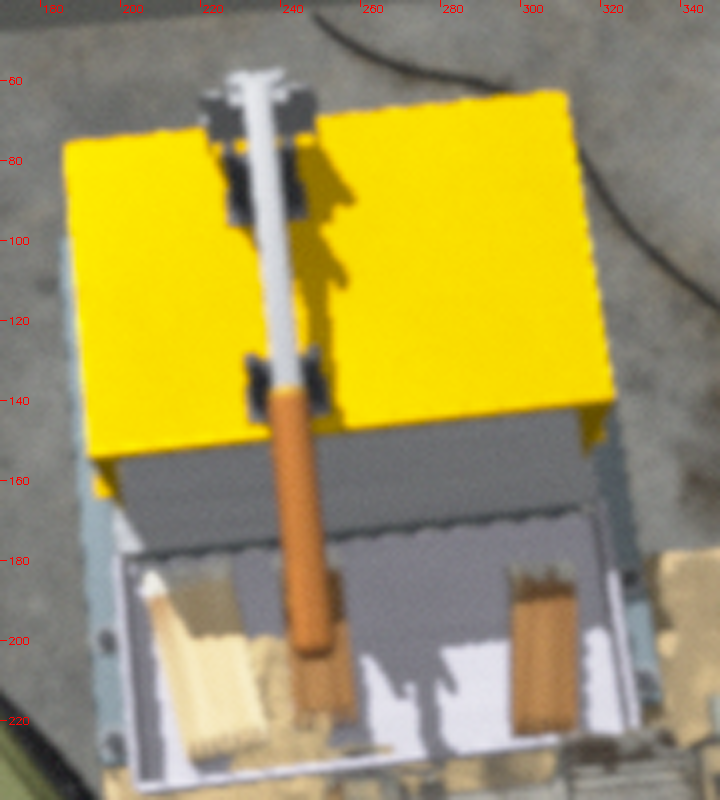

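```bash
python3 -c "
from h import *
W=optics.camera_params('wrist');print(abs(W['T']-np.load('w25.npy')).max()); 
W['T']=np.load('w25.npy')
im=cv2.imread('pics/w25.png').astype(int); b,g,r=im[...,0],im[...,1],im[...,2]
red=((r>110)&(g<60)&(b<60)).astype(np.uint8);red[:, :180]=0; red[:,320:]=0; red[240:]=0
c=max(cv2.findContours(red,0,1)[0],key=cv2.contourArea);e=cv2.minEnclosingCircle(c);print(e)
for z in(.062,.068,.074): print(atz(W,e[0][0],e[0][1],z))
"; python3 st.py
```

```text
0.000659940091177369
((242.63372802734375, 171.85728454589844), 19.33047866821289)
[0.43041619 0.25597298 0.062     ]
[0.42924233 0.25612046 0.068     ]
[0.42806846 0.25626794 0.074     ]
t 31.57 tcp [431.4 266.2 426.1] xang -179.18 zax [ 0.0026  0.0014 -1.    ] w 85.4 F [ 0.6  0.3 -1.1] M [-0.07 -0.03  0.01]
```

```bash
python3 -m handwheel '[[[2,-10,0],0,0],[[0,0,35],0,0],[[0,0,40],0,0],[[0,0,40],0,0],[[0,0,35],0,0]]' 30 >/dev/null; python3 -m handwheel '[[[0,0,25],0,0],[[0,0,15],0,0],[[0,0,6],0,0],[[0,0,0],0,0],[[0,0,0],0,0]]'; python3 -m handwheel '[[[0,0,0],0,0],[[0,0,0],0,0]]' >/dev/null; python3 st.py; python3 -c "
from h import *
save('wrist','pics/w26.png')"
```

```text
time: 32.4
ee_pos: [0.4287, 0.2566, 0.2295]
eef_rot: [0.001, -0.008, 1.0, 0.0]
force: [-0.1, -0.1, -0.1]
width: 0.0854
t 32.57 tcp [428.6 257.1 230.1] xang -179.04 zax [ 0.0023  0.002  -1.    ] w 85.1 F [ 0.3 -0.   0.6] M [ 0.05  0.   -0.05]
```

View pics/w26.png

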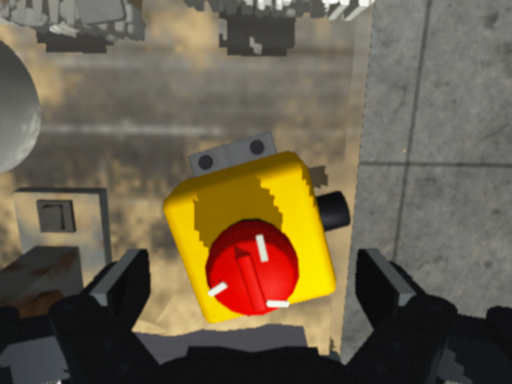

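```bash
python3 -m handwheel '[[[0,-0.5,5],0,0],[[0,0,0],0,0.3],[[0,0,0],0,0.6],[[0,0,0],0,1],[[0,0,0],0,1]]' 30; python3 -m handwheel '[[[0,0,0],0,1],[[0,0,0],0,1],[[0,0,0],0,1]]' 40; python3 st.py
```

```text
time: 33.03
ee_pos: [0.428, 0.2564, 0.2236]
eef_rot: [0.0, -0.008, 1.0, 0.0]
force: [0.3, 5.5, -1.2]
width: 0.0387
time: 33.28
ee_pos: [0.4279, 0.2566, 0.2236]
eef_rot: [0.0, -0.009, 1.0, 0.0]
force: [0.9, 2.4, 0.1]
width: 0.0385
t 33.28 tcp [427.9 256.6 223.6] xang -179.01 zax [ 4.e-04  5.e-04 -1.e+00] w 38.5 F [0.9 2.4 0.1] M [ 0.07 -0.11 -0.03]
```

Gripped at 38.5 mm (cap rim). Turn clockwise 35°.

```bash
python3 -m handwheel '[[[0,0,0],7,1],[[0,0,0],7,1],[[0,0,0],7,1],[[0,0,0],7,1],[[0,0,0],7,1]]'; python3 -m handwheel '[[[0,0,0],2,1],[[0,0,0],0,1],[[0,0,0],0,1]]'; python3 st.py; python3 -c "
from h import *
save('wrist','pics/w27.png')"
```

```text
time: 33.7
ee_pos: [0.4282, 0.2575, 0.2244]
eef_rot: [0.0, 0.295, 0.955, 0.001]
force: [0.5, 2.6, 2.5]
width: 0.0385
time: 33.95
ee_pos: [0.4282, 0.2575, 0.2244]
eef_rot: [0.0, 0.308, 0.951, 0.001]
force: [0.3, 5.2, 2.9]
width: 0.039
t 33.95 tcp [428.2 257.5 224.4] xang 144.09 zax [ 0.0016  0.0026 -1.    ] w 39.0 F [0.3 5.2 2.9] M [0.98 0.08 0.07]
```

View pics/w27.png

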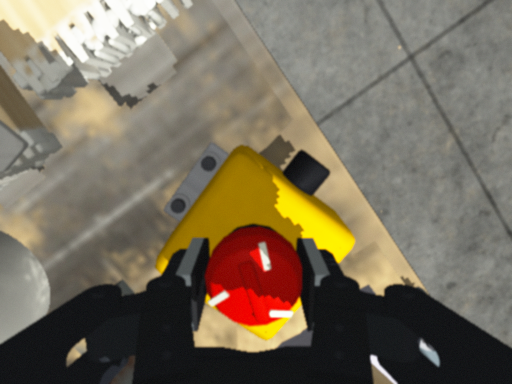

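```bash
python3 -m handwheel '[[[0,0,0],0,0.5],[[0,0,0],0,0],[[0,0,0],0,0],[[0,0,0],0,0],[[0,0,0],0,0]]'; python3 -m handwheel '[[[0,0,-15],0,0],[[0,0,-30],0,0],[[0,0,-40],0,0],[[0,0,-40],0,0],[[0,0,-40],0,0]]'; python3 -m handwheel '[[[17,24,-20],-7,0],[[0,0,0],-7,0],[[0,0,0],-7,0],[[0,0,0],-7,0],[[0,0,0],-7,0]]' >/dev/null;python3 -m handwheel '[[[0,0,0],-2,0],[[0,0,0],0,0],[[0,0,0],0,0]]'; python3 st.py; python3 -c "
from h import *
W=optics.camera_params('wrist');np.save('w28.npy',W['T'])
save('wrist','pics/w28.png');save('top','pics/t28.png');save('scene','pics/s28.png')
crop('pics/w28.png',170,100,330,240,5,'pics/w28c.png')
a=cv2.imread('pics/s28.png');b=cv2.imread('pics/t28.png')
cv2.imwrite('pics/a28.png',cv2.resize(np.hstack([a,b]),(800,300)))
"
```

```text
time: 34.42
ee_pos: [0.4278, 0.2555, 0.2231]
eef_rot: [-0.0, 0.31, 0.951, -0.001]
force: [-1.0, -0.2, 0.8]
width: 0.0852
time: 34.83
ee_pos: [0.4276, 0.2555, 0.39]
eef_rot: [-0.0, 0.31, 0.951, -0.001]
force: [0.8, 0.3, 0.2]
width: 0.0854
time: 35.5
ee_pos: [0.4283, 0.2854, 0.4083]
eef_rot: [-0.0, -0.008, 1.0, -0.0]
force: [0.4, -0.5, -0.3]
width: 0.0856
t 35.5 tcp [428.3 285.4 408.3] xang -179.13 zax [-4.e-04 -5.e-04 -1.e+00] w 85.6 F [ 0.4 -0.5 -0.3] M [ 0.01 -0.01  0.03]
```

View pics/w28c.png

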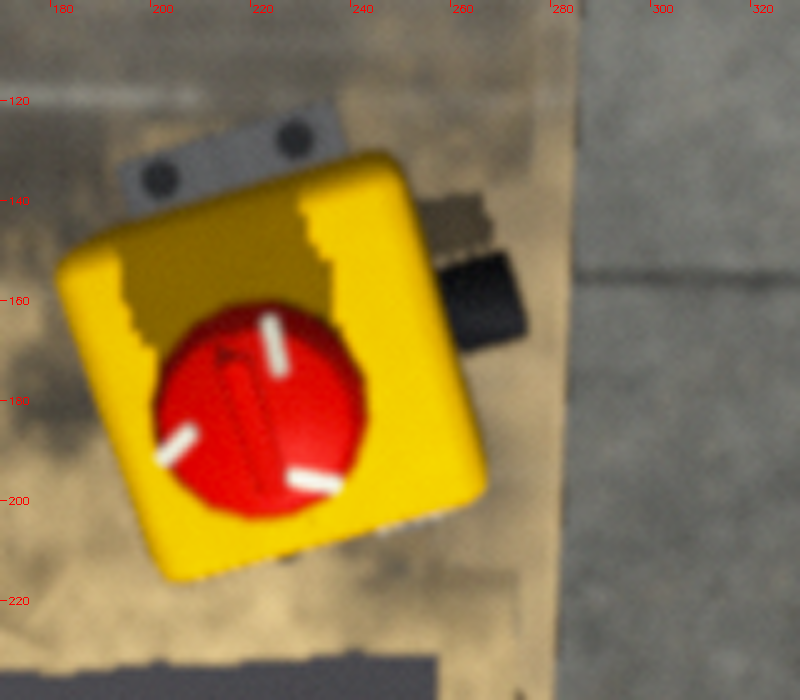

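View pics/a28.png

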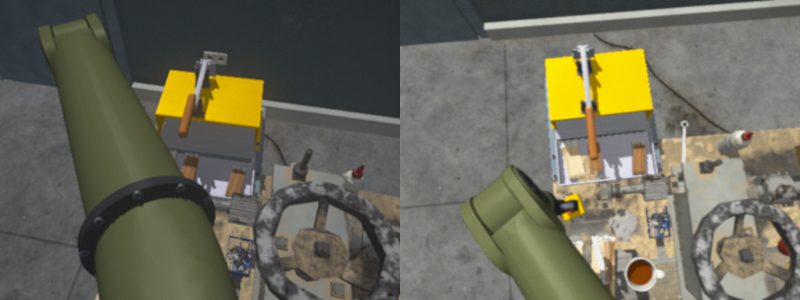

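Run:
```python
from h import *
K=optics.camera_params('wrist')['intrinsics']
for k in ('w2','w3','w25','w28'):
    im=cv2.imread(f'pics/{k}.png').astype(int); b,g,r=im[...,0],im[...,1],im[...,2]
    red=((r>110)&(g<60)&(b<60)).astype(np.uint8); yel=((r>90)&(g>70)&(b<50)).astype(np.uint8)
    for m in (red,yel): m[:, :170]=0; m[:,320:]=0; m[240:]=0
    c=max(cv2.findContours(red,0,1)[0],key=cv2.contourArea); e=cv2.minEnclosingCircle(c)
    c2=max(cv2.findContours(yel|red,0,1)[0],key=cv2.contourArea); mr=cv2.minAreaRect(c2)
    print(k,'ratio',round(e[1]/np.mean(mr[1]),4),'red area/box area',round(cv2.contourArea(c)/cv2.contourArea(c2),4),'offset',np.round(np.array(e[0])-mr[0],1))
S=optics.camera_params('scene');T=optics.camera_params('top')
crop('pics/s28.png',150,55,350,255,4,'pics/s28c.png')
```

```text
w2 ratio 0.2862 red area/box area 0.2033 offset [-2.2 10.1]
w3 ratio 0.2777 red area/box area 0.188 offset [-1.1  8.4]
w25 ratio 0.276 red area/box area 0.1892 offset [-0.4  6.1]
w28 ratio 0.2848 red area/box area 0.2026 offset [-2.8  8.2]
```

View pics/s28c.png

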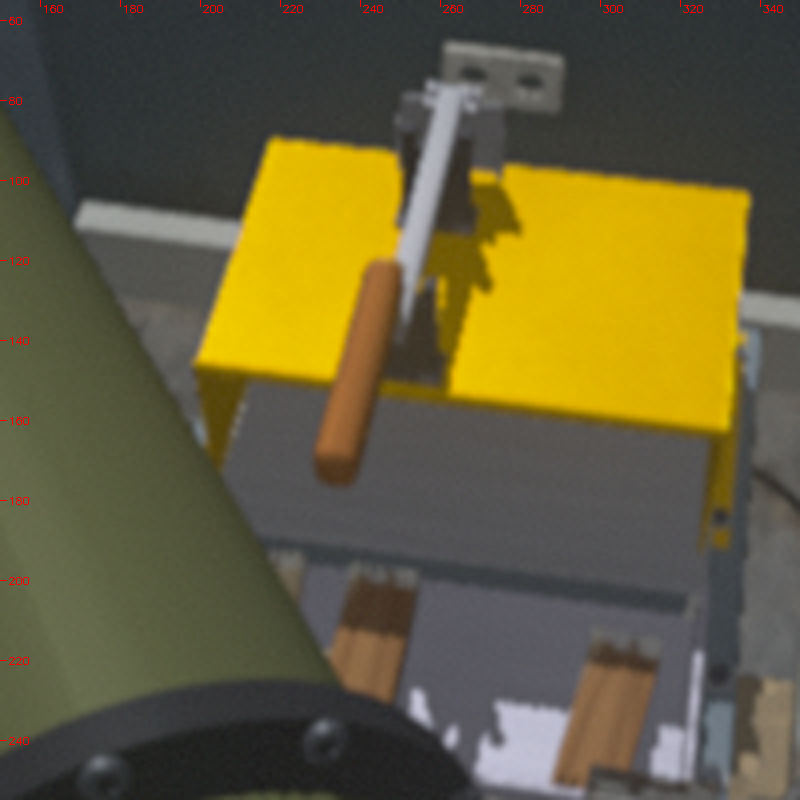

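```bash
python3 -c "
from h import *
print(job.job_done())"; python3 st.py
```

```text
the job is handed in; nothing more can be done
None
the job is handed in; nothing more can be done
```

I finished the sequence and handed it in; the interface reports no verdict, so the results below are my own checks.

**What I did**
- I pressed the stop in.
- With the scoop I pulled out the three blocks present (one pale, two dark) into the tray.
- I set the scoop back on its rest, then turned the red cap about 37° clockwise and let it go.
- The whole run took about 35.5 s of the 200 s allowed.

**Last checks**
- **Blocks:** all three lie in the tray. The part of the shelf the cameras can see under the guard is empty, and what they cannot see is too shallow to hide a fourth block.
- **Scoop:** it looks the same in the saddles as at the start, judged by comparing images.
- **Stop:** the cap's area compared with the box is 0.203, against 0.203 when it was out at the start and 0.189 when latched. So it has sprung out.
- **Robot:** the hand is clear of everything, with the force reading near zero.

**What went wrong**
- While pulling the right-hand block, the scoop's shank hit the motor in front of the tray twice (forces about 8 to 11 N). The motor stands higher than I had measured.
- I backed off and finished that pull with the scoop turned 15°. Comparing images afterwards, the scoop had not slipped in the grip.
- I saw no sign of the scoop or arm striking the guard, and I did not go near the glue pot.

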